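# Load two coffee pods into the tray of a pod station

### The arm

A 6-joint arm with a two-finger parallel gripper is mounted at the origin on the work surface. World frame = base frame: x ahead of the robot, y to its left, z up, the work surface at z = 0. Lengths are in mm, angles in rad, forces in N, time in s.
With the tool pointing down it reaches from about 325 to 750 mm from the base axis. Payload 7.6 kg.
Tool frame: the origin (TCP) lies midway between the tips of the shut fingers; the grasp point (between the pads) lies 19 mm behind it (grip_depth is the distance from the TCP to the grasp point, in mm); z points along the fingers, y is the line along which they close (so a half turn about z gives the same grasp; the last joint's range is limited). The gripper opens to 85 mm and grips with 20 to 120 N. Pads are 22 mm wide; open, the fingers measure 114 mm over their backs; the gripper's body (76 mm by 85 mm) begins 54 mm behind the grasp point. The pads swing forward as they close: fully open they stand 13 mm farther back than shut.
Start: joints at [1.232, 0.052, 1.401, -0, 1.689, -0.07], TCP at [139.409, 506.173, 231.323] pointing down, gripper open.
Joint ranges: [-2.9, 2.9], [-0.91, 2.17], [0.12, 2.37], [-1.06, 4.2], [0.26, 2.73], [-2.93, 2.93]. Speed limits (rad/s): [2.57, 2.57, 3.01, 3.14, 3.14, 3.14].

### API

Orientations are given as a 3x3 rotation matrix whose columns are the frame's x, y, z axes.
In Python, from bench import observe, read_camera, hand_in, recognise, place_of, grip_depth gives the robot as it stands.
- The arm moves only by the tool step_arm, never from a script. Its argument "deltas" is a list of rows, each an object with "jaw": the closure, from 0 (fully open) to 1 (shut); "xyz": the shift along the tool's x, y, z in m, a list of three; "roll": the turn about the tool's z in degrees. A call has 1 to 5 rows; each row shifts and turns the commanded pose from where the row before left it, along the tool's axes as they then stand; what a row does not reach is not made up. A row lasts 1/10 s, in which the tool goes at most 50 mm and 8.59 degrees, less where a joint would pass 70% of its speed; a pose out of reach is approached as far as the arm can. A call is refused whole if a number of a shift passes 0.05 or a number of a turn 8.59, either way. A call with a gripper value outside its range is refused whole. The fingers move at their own pace and stop on an object; the grip force is fixed at half the most. Time passes only in rows, so rows that do not move let the fingers close. It gives the time, the measured TCP pose, the force, the opening and the grip force at its end, in the units of the state.
- observe(): the state, without advancing time (a new reading comes with each control period).
- read_camera(name): name is "side" or "top" or "wrist"; returns a dict with "frame" (384x512x3 uint8, red, green, blue), "z_map" (384x512 float32, mm along the optical axis (not along the pixel's ray), 0 where there is no reading), "mtx" (3x3 intrinsics, pixels), "xyz" and "rotation" of the camera in the world. Camera axes: x right, y down, z forward; pixel columns grow to the right and rows downward; lengths in mm; the calibration is good to about 2 mm. A picture is of the moment at which its call begins.
- hand_in(): hands the job in; it is judged then, once.
Trained networks look in the newest picture that a camera, given by its name, has taken for a name from the list of things; names that differ only in an ending like _2 or _b are one class to them, and where a whole thing is asked for, a point or a joint stands for the part that bears it (a point fixed in the world has none). Each returns a list of dicts, best first, with "conf" (0 to 1); they miss things now and then, are a little off and sometimes report something else, mostly with a low value. They report only what shows in the picture. A call takes as long as a camera call.
- recognise(name, camera): "centre" ([row, column] in pixels, amid what is visible of it).
- place_of(name, camera): "centre" ([row, column] in pixels: a listed point, or the origin of a listed thing).
The state is a dict: "time": time; "joint_pos": joint angles; "joint_vel": joint speeds; "tau": joint torques, N m; "tcp_pos": TCP position; "eef_rot": TCP orientation; "contact_force": force on the tool from outside, world axes, zero at the start; "ft_torque": the same for the moment, N m; "opening": finger opening in mm; "gripper_force": force on a finger pad.
Only numpy, scipy, OpenCV 4.12 (cv2) and the standard library are available. Lean on these libraries where they do the work, as an engineer would, in place of code of your own. Each camera call takes 0.05 s, during which the arm holds its last target. There are 200 camera calls.

### The job

Load the two coffee pods from the chute into the two pockets of the grey tray: slide the tray fully to a stop so that an empty pocket lies in line with the chute under the clear roof, push one pod along the chute until it drops in, slide the tray to its other stop and push the other pod in. Finish with one pod lying flat in each pocket and the tray pushed fully home; do not ram the station, and leave the other things on the counter where they stand.

Things in the scene. Friction and masses are not known exactly. Their poses are not given: they have to be found in the camera images.
- station: fixed white pod station: an open chute leads to a grey sliding tray under a clear roof. Origin on the counter below the loading point, where the chute's line crosses the tray's middle; x points along the chute from its open near end to the tray (roughly from the robot's right to its left); y roughly towards the robot; z up. All station sizes are in this frame.
- chute_start (a point): middle of the chute floor's open near edge, at x=-260 mm, 45 mm above the counter. The floor is level and runs from here to x=-32 mm, where the tray begins (tray top 1 mm lower). It is 52 mm wide inside, with side walls standing 12 mm above it. Push each pod itself: a pod shoved by another tends to jam tilted in the pocket.
- load_point (a point): the loading point: x=y=0, 35 mm above the counter, the height of the pocket floors. A pod pushed along the chute over an empty pocket that lies exactly here first tips in and then drops flat once its centre is within about 3 mm of this point in x. A low fence (32 to 38 mm beyond, 60 mm above the counter) stands behind the tray.
- roof_edge (a point): middle of the near edge (x=-54 mm) of the clear roof, on its underside, 60 mm above the chute floor. The roof is 5 mm thick, runs to x=+38 mm and y=+-90 mm, on thin corner posts, and covers the tray. It stops an upright tool before a pod behind it is over the pocket; tips leaning forward about 40 degrees pass under it.
- tray (a joint): travel in m of the grey two-pocket tray, along the station's y. 0 = home stop (fully to -y): outer pocket at the loading point. 0.057 = out stop (fully to +y, towards the robot): inner pocket at the loading point. Stays where left; about 1.2 N moves it; stops are rigid. In between, the wall between the pockets blocks a pod from dropping flat.
- tray_tab (a point): top middle of the tray's upright tab, 110 mm above the counter. The tab is 8 mm thick along the station's y, 40 mm wide along x, reaches down to 9 mm above the counter, at x=0 and y=145 mm when home, 202 mm when fully out, always clear of the roof (which ends at y=90 mm, top 110 mm above the counter): push it either way, or pinch it from above.
- pocket_inner (a point): centre of the floor of the tray's inner pocket (the -y one), 35 mm above the counter; the pocket is a square recess 52 mm (x) by 52 mm (y), 9 mm deep, walls 5 mm thick; moves with the tray, axes as station
- pocket_outer (a point): the same for the outer pocket (the +y one), 57 mm from the inner
- pod1: black coffee pod with a foil top: cylinder 46 mm across, 28 mm tall, edges slightly bevelled, 20 to 45 g; origin at the centre of its underside. It starts standing upright in the chute, nearer the tray, 77 to 93 mm before the loading point
- pod2: black coffee pod with a foil top: cylinder 46 mm across, 28 mm tall, edges slightly bevelled, 20 to 45 g; origin at the centre of its underside. It starts standing upright in the chute, behind the other, 190 to 210 mm before the loading point
- mug: bystander: white mug, 80 mm across, 90 mm tall, handle at its +y; origin at the centre of its underside
- syrup: bystander: amber bottle, 60 mm across, 170 mm tall; origin at the centre of its underside
- teaspoon: bystander: steel teaspoon lying flat, 150 mm long, handle towards its -x; origin at the centre of its underside
- sugar: bystander: glass jar, 70 mm across, 90 mm tall; origin at the centre of its underside
- saucer: bystander: white plate, 120 mm across, 16 mm tall; origin at the centre of its underside
- creamer: bystander: small white cup, 38 mm across, 22 mm tall (not a coffee pod); origin at the centre of its underside
- salt: bystander: clear jar with steel cap, 44 mm across, 80 mm tall; origin at the centre of its underside

How it is judged:
By the outcome, as a careful person would: the job done as asked, in the order asked, and still so for the second after the job is handed in, with the robot touching nothing.
It also fails if it takes over 72 s, if anything falls off the work surface, if the arm or the gripper's body presses on something with over 40 N, if the wrist force passes 120 N, or if a joint passes its speed limit or range.

## Working session

There is one attempt and no reset: what is moved stays moved. The work goes in short steps, Python scripts to look and compute and a tool call to move; the robot and the scene stay as the last step left them, time stands still between calls to the robot, and variables do not carry over. Pictures are saved under pics/ and viewed, at most 10 in all, crops included, and the job is handed in when it is done.

Besides the shell and the picture viewer there is one more tool, called after "Request:" as name(argument=value, ...), one argument or row to a line, values as JSON. step_arm: Moves the arm, as the interface text tells. Its arguments: {"type":"object","properties":{"deltas":{"type":"array","items":{"type":"object","properties":{"jaw":{"type":"number"},"xyz":{"type":"array","items":{"type":"number"}},"roll":{"type":"number"}}}}},"required":["deltas"]}

```bash
mkdir -p pics; cat > h.py <<'E'
from bench import *
import numpy as np, cv2
def world(c,rc,z=None):
    # back-project pixel (row,col); with z: intersect plane at height z, else use depth
    K=np.array(c["mtx"]);R=np.array(c["rotation"]);t=np.array(c["xyz"])
    d=R@np.linalg.inv(K)@np.array([rc[1],rc[0],1.])
    if z is not None: return t+d*(z-t[2])/d[2]
    r,q=int(round(rc[0])),int(round(rc[1]))
    p=c["z_map"][max(r-1,0):r+2,max(q-1,0):q+2]; p=p[p>0]
    return t+d*np.median(p) if len(p) else None
E
python3 - <<'E'
from h import *
ims=[]
H={"chute_start":45,"load_point":35,"roof_edge":105,"tray_tab":110,"pocket_inner":35,"pocket_outer":35,"pod1":45,"pod2":45}
for cam in("top","side"):
    c=read_camera(cam); ims.append(c["frame"])
    print(cam,np.round(c["xyz"]),np.round(c["rotation"],2).tolist())
    for n,h in H.items():
        for o in place_of(n,cam)[:2]:
            print(n,round(o["conf"],2),np.round(o["centre"],1),"plane",np.round(world(c,o["centre"],h),1),"depth",world(c,o["centre"]))
    cv2.imwrite(f"pics/{cam}0.png",cv2.resize(c["frame"][:,:,::-1],(800,600)))
print(observe())
E
```

```text
top [606.  43. 826.] [[0.02, -1.0, 0.05], [-1.0, -0.02, 0.04], [-0.04, -0.05, -1.0]]
chute_start 0.88 [208.7 412.4] plane [ 612.7 -248.6   45. ] depth [ 6.13103630e+02 -2.65461655e+02 -2.80509545e-01]
roof_edge 0.81 [187.3 311.5] plane [648.8 -39.6 105. ] depth [648.50631196 -39.07528593 109.45721262]
roof_edge 0.74 [227.7 372.8] plane [ 575.6 -153.7  105. ] depth [ 572.05300623 -176.20938342   22.3791042 ]
tray_tab 0.69 [275.  268.2] plane [484.4  38.9 110. ] depth [484.33944611  38.89561062 109.55405877]
pocket_inner 0.21 [189.3 281.5] plane [647.7  14.   35. ] depth [643.77025743  16.77531065 109.77845649]
pod1 0.88 [200.2 385.8] plane [ 628.8 -195.8   45. ] depth [ 628.0192258  -187.23403561   72.95665691]
pod1 0.78 [191.4 327.2] plane [644.5 -78.3  45. ] depth [643.08167885 -73.73729618  74.20215098]
pod2 0.88 [200.2 385.8] plane [ 628.8 -195.8   45. ] depth [ 628.0192258  -187.23403561   72.95665691]
pod2 0.78 [191.4 327.2] plane [644.5 -78.3  45. ] depth [643.08167885 -73.73729618  74.20215098]
side [533. 720. 816.] [[-0.99, -0.13, 0.11], [-0.17, 0.71, -0.69], [0.01, -0.7, -0.
[... 1462 characters left out ...]
    1.68862728e+00, -7.02892253e-02]), 'joint_vel': array([ 0.00096586, -0.00058361,  0.00108018,  0.00099913,  0.00033153,
       -0.00039999]), 'tau': array([-1.29908326e-04, -3.81529391e+01, -3.60317481e+01, -1.76418912e-04,
        1.20039836e-04,  5.36864479e-05]), 'tcp_pos': array([139.40264606, 506.18226097, 231.34737779]), 'eef_rot': array([[-9.64090447e-01,  2.65574113e-01,  1.40227164e-05],
       [ 2.65574113e-01,  9.64090440e-01,  1.14725914e-04],
       [ 1.69490659e-05,  1.14330228e-04, -9.99999993e-01]]), 'contact_force': array([0.12540348, 0.31257183, 0.84326235]), 'ft_torque': array([ 0.01466605,  0.00536821, -0.03272595]), 'gripper_force': 0.0, 'opening': 85.51543438475974}
```

View pics/top0.png

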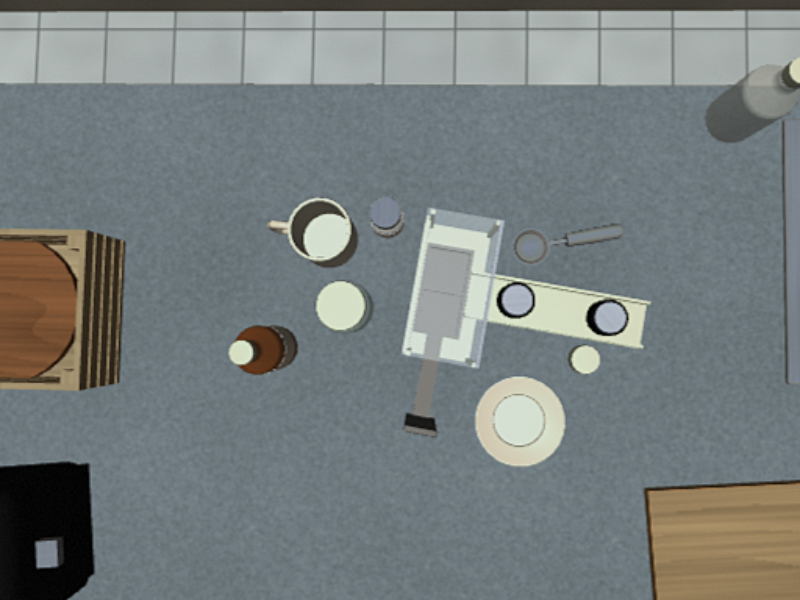

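View pics/side0.png

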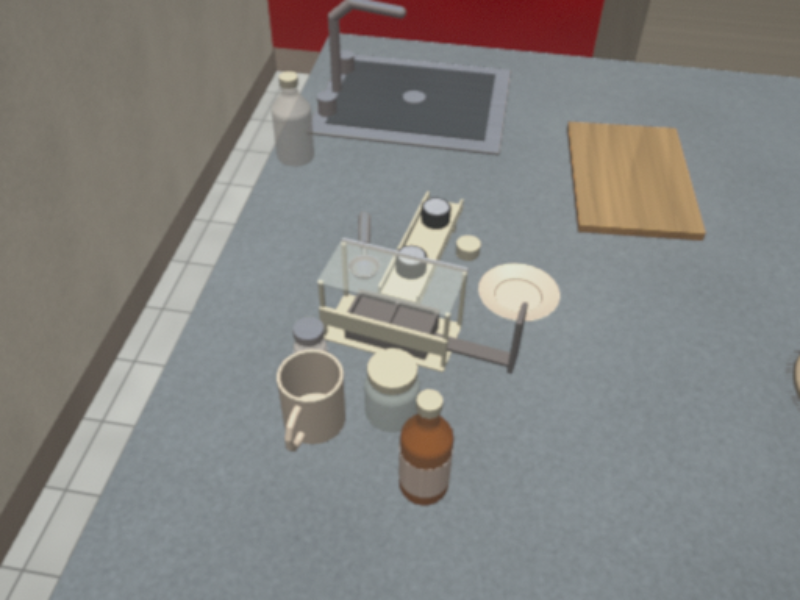

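The top view shows the tray partway out, with the tab at about (421,424) and the pods at (517,300) and (610,317). The bystanders stand clear of the chute and the tab. The side view agrees. Next I fit the station frame from the roof and chute depth data.

```bash
cat >> h.py <<'E'
def cloud(c,step=1):
    K=np.array(c["mtx"]);R=np.array(c["rotation"]);t=np.array(c["xyz"])
    v,u=np.mgrid[0:384:step,0:512:step]; Z=c["z_map"][::step,::step].astype(float)
    P=np.stack([(u-K[0,2])/K[0,0]*Z,(v-K[1,2])/K[1,1]*Z,Z],-1)@R.T+t
    P[Z<=0]=np.nan
    return P
E
python3 - <<'E'
from h import *
for cam in("top","side"):
    c=read_camera(cam);P=cloud(c).reshape(-1,3)
    m=(P[:,2]>105)&(P[:,2]<114)&(P[:,0]>450)&(P[:,0]<800)&(P[:,1]>-80)&(P[:,1]<80)
    Q=P[m]
    roof=Q[Q[:,0]>525]; tab=Q[Q[:,0]<510]
    print(cam,"roof",len(roof),cv2.minAreaRect(roof[:,:2].astype(np.float32)),roof[:,2].mean())
    if len(tab):print("tab",len(tab),cv2.minAreaRect(tab[:,:2].astype(np.float32)),tab.mean(0))
    m=(P[:,0]>560)&(P[:,0]<700)&(P[:,1]>-275)&(P[:,1]<-50)
    Q=P[m]; f=Q[(Q[:,2]>40)&(Q[:,2]<60)]
    print("chute",cv2.minAreaRect(f[:,:2].astype(np.float32)), "floor z",np.median(f[:,2]))
    t=Q[(Q[:,2]>69)&(Q[:,2]<78)]
    for s in (t[t[:,1]<-140],t[t[:,1]>-135]):
        if len(s)>10: print("pod top",len(s),cv2.minEnclosingCircle(s[:,:2].astype(np.float32)),s.mean(0))
E
```

```text
top roof 4755 ((655.5919799804688, 1.1939544677734375), (92.99439239501953, 180.32162475585938), 80.86177825927734) 109.49899881334724
tab 95 ((483.78875732421875, 37.516029357910156), (38.345767974853516, 7.81398344039917), 80.98280334472656) [484.02052471  37.39581904 109.01975068]
chute ((630.8050537109375, -149.5177001953125), (198.83135986328125, 61.26314926147461), 80.8724136352539) floor z 44.98346415649405
pod top 432 ((623.435546875, -196.70944213867188), 23.075519561767578) [ 623.31245601 -195.83407202   72.74582376]
pod top 424 ((643.8338623046875, -81.28012084960938), 22.984371185302734) [643.55485628 -81.23679944  72.65825081]
side roof 2899 ((653.8756103515625, 2.610332489013672), (98.29705810546875, 181.1580810546875), 80.3371810913086) 109.92201317242484
tab 67 ((481.88787841796875, 40.843162536621094), (38.412899017333984, 7.856437683105469), 79.45877838134766) [482.1716135   42.06183498 109.44899185]
chute ((624.8781127929688, -172.98231506347656), (151.25547790527344, 62.249019622802734), 80.69383239746094) floor z 46.59215388168866
pod top 192 ((620.4205932617188, -194.18785095214844), 24.0909481048584) [ 621.00535771 -191.8158652    72.98195542]
pod top 86 ((640.2056884765625, -85.25794982910156), 19.925983428955078) [639.2145892  -89.62603565  73.36170123]
```

```bash
python3 - <<'E'
from h import *
c=read_camera("top");P=cloud(c)
for (r0,r1,q0,q1) in((298,384,0,62),(147,250,0,82)):
    Q=P[r0:r1,q0:q1].reshape(-1,3);Q=Q[Q[:,2]>25]
    print(len(Q),np.nanmin(Q,0),np.nanmax(Q,0),np.nanmedian(Q,0))
w=read_camera("wrist");Q=cloud(w).reshape(-1,3);print(np.nanpercentile(Q,[1,50,99],axis=0),w["xyz"])
cv2.imwrite("pics/w0.png",w["frame"][:,:,::-1])
E
```

```text
4740 [253.69964016 453.28383833  25.1180519 ] [417.86026132 603.67941582 179.51151989] [353.58051911 483.29941897 121.42667412]
6999 [520.43179443 456.36908732  25.06405544] [720.54112461 612.14117908 103.1650432 ] [621.94209505 527.951829    42.49119209]
[[-9.23298610e+01  1.10793523e+02 -2.94234177e+00]
 [ 1.27787081e+02  5.08832317e+02 -6.53079944e-01]
 [ 3.72265604e+02  8.33055097e+02  3.27507048e+02]] [ 69.21815006 526.09159448 372.63893801]
```

Request:
step_arm(
  deltas=[
    {"jaw": 1, "roll": -6.27, "xyz": [0, 0, 0]},
    {"jaw": 1, "roll": 0, "xyz": [0.0, 0, -0.03]},
    {"jaw": 1, "roll": 0, "xyz": [0, 0, -0.03]},
  ],
)

```text
time: 1.4
tcp_pos: [139.3, 505.7, 291.2]
eef_rot: [[-0.987, 0.159, -0.001], [0.159, 0.987, -0.002], [0.0, -0.002, -1.0]]
contact_force: [-0.8, 0.2, -0.1]
opening: 43.8
gripper_force: 0.0
```

Request:
step_arm(
  deltas=[
    {"jaw": 1, "roll": 0, "xyz": [0.02, 0.045, -0.01]},
    {"jaw": 1, "roll": 0, "xyz": [0.02, 0.045, -0.01]},
    {"jaw": 1, "roll": 0, "xyz": [0.02, 0.045, -0.01]},
    {"jaw": 1, "roll": 0, "xyz": [0.02, 0.045, -0.01]},
    {"jaw": 1, "roll": 0, "xyz": [0.01, 0.045, 0]},
  ],
)

```text
time: 1.9
tcp_pos: [89.0, 720.5, 332.4]
eef_rot: [[-0.988, 0.157, 0.0], [0.157, 0.988, 0.002], [0.0, 0.002, -1.0]]
contact_force: [0.1, 1.6, 0.8]
opening: 0.0
gripper_force: 0.0
```

Request:
step_arm(
  deltas=[
    {"jaw": 1, "roll": 0, "xyz": [0, 0.03, 0]},
    {"jaw": 1, "roll": 0, "xyz": [0, 0.03, 0]},
    {"jaw": 1, "roll": 0, "xyz": [0, 0.03, 0]},
  ],
)

```text
time: 2.2
tcp_pos: [99.2, 762.9, 304.4]
eef_rot: [[-0.987, 0.159, 0.004], [0.159, 0.987, 0.03], [0.001, 0.03, -1.0]]
contact_force: [0.2, -0.7, 0.6]
opening: 0.3
gripper_force: 0.0
```

Request:
step_arm(
  deltas=[
    {"jaw": 1, "roll": 0, "xyz": [0, 0.04, 0]},
    {"jaw": 1, "roll": 0, "xyz": [0, 0.04, 0]},
    {"jaw": 1, "roll": 0, "xyz": [0, 0.04, 0]},
  ],
)

```text
time: 2.5
tcp_pos: [107.2, 796.6, 278.6]
eef_rot: [[-0.987, 0.158, 0.014], [0.159, 0.982, 0.105], [0.003, 0.106, -0.994]]
contact_force: [0.4, -0.4, 0.8]
opening: -0.2
gripper_force: 0.0
```

Request:
step_arm(
  deltas=[
    {"jaw": 1, "roll": 0, "xyz": [0, 0.05, -0.02]},
    {"jaw": 1, "roll": 0, "xyz": [0, 0.05, -0.02]},
    {"jaw": 1, "roll": 0, "xyz": [0, 0.05, -0.02]},
    {"jaw": 1, "roll": 0, "xyz": [0, 0.05, -0.02]},
    {"jaw": 1, "roll": 0, "xyz": [0, 0.05, -0.02]},
  ],
)

```text
time: 3.0
tcp_pos: [115.7, 821.6, 315.6]
eef_rot: [[-0.987, 0.154, 0.034], [0.158, 0.956, 0.247], [0.006, 0.249, -0.968]]
contact_force: [0.4, -0.1, 0.6]
opening: -0.1
gripper_force: 0.0
```

Request:
step_arm(
  deltas=[
    {"jaw": 1, "roll": 0, "xyz": [0, 0.05, -0.02]},
    {"jaw": 1, "roll": 0, "xyz": [0, 0.05, -0.02]},
    {"jaw": 1, "roll": 0, "xyz": [0, 0.05, -0.02]},
    {"jaw": 1, "roll": 0, "xyz": [0, 0.05, -0.02]},
    {"jaw": 1, "roll": 0, "xyz": [0, 0.05, -0.02]},
  ],
)

```text
time: 3.5
tcp_pos: [121.6, 834.7, 375.4]
eef_rot: [[-0.988, 0.148, 0.053], [0.157, 0.909, 0.385], [0.008, 0.389, -0.921]]
contact_force: [-0.4, -0.2, -0.4]
opening: -0.1
gripper_force: 0.0
```

Request:
step_arm(
  deltas=[
    {"jaw": 1, "roll": 0, "xyz": [0, 0.05, -0.02]},
    {"jaw": 1, "roll": 0, "xyz": [0, 0.05, -0.02]},
    {"jaw": 1, "roll": 0, "xyz": [0, 0.05, -0.02]},
    {"jaw": 1, "roll": 0, "xyz": [0, 0.05, -0.02]},
    {"jaw": 1, "roll": 0, "xyz": [0, 0.05, -0.02]},
  ],
)

```text
time: 4.0
tcp_pos: [124.7, 833.6, 451.9]
eef_rot: [[-0.988, 0.139, 0.073], [0.156, 0.844, 0.513], [0.01, 0.518, -0.855]]
contact_force: [-0.7, 0.4, -0.5]
opening: -0.3
gripper_force: 0.0
```

Request:
step_arm(
  deltas=[
    {"jaw": 1, "roll": 0, "xyz": [0, 0.05, -0.02]},
    {"jaw": 1, "roll": 0, "xyz": [0, 0.05, -0.02]},
    {"jaw": 1, "roll": 0, "xyz": [0, 0.05, -0.02]},
    {"jaw": 1, "roll": 0, "xyz": [0, 0.05, -0.02]},
    {"jaw": 1, "roll": 0, "xyz": [0, 0.05, -0.02]},
  ],
)

```text
time: 4.5
tcp_pos: [125.0, 817.5, 539.0]
eef_rot: [[-0.988, 0.127, 0.09], [0.156, 0.761, 0.63], [0.011, 0.636, -0.772]]
contact_force: [0.5, -0.1, 0.3]
opening: 0.0
gripper_force: 0.0
```

Request:
step_arm(
  deltas=[
    {"jaw": 1, "roll": 0, "xyz": [0, 0.05, -0.02]},
    {"jaw": 1, "roll": 0, "xyz": [0, 0.05, -0.02]},
  ],
)

```text
time: 4.7
tcp_pos: [124.4, 806.6, 575.5]
eef_rot: [[-0.988, 0.122, 0.097], [0.155, 0.724, 0.672], [0.012, 0.679, -0.734]]
contact_force: [0.6, -0.3, 0.3]
opening: 0.4
gripper_force: 0.0
```

```bash
cat >> h.py <<'E'
O=np.array([656.,9.8,0.]);A=np.deg2rad(80.87)
S=np.array([[np.cos(A),-np.sin(A),0],[np.sin(A),np.cos(A),0],[0,0,1]])
def plan(goals):
    s=observe();R=np.array(s["eef_rot"]);p=np.array(s["tcp_pos"])
    print("t",s["time"],"station tcp",np.round(S.T@(p-O),1),"axes in station\n",np.round(S.T@R,3),"F",np.round(S.T@s["contact_force"],1))
    for g in goals:
        q=O+S@np.array(g,float); d=R.T@(q-p)/1000; n=int(np.ceil(np.linalg.norm(d)/.048))
        print(g,"world",np.round(q),"tool d",np.round(d,4),"rows",n,"each",np.round(d/n,4)); p=q
E
python3 -c "
from h import *
plan([(0,130,250),(0,130,80),(0,220,80)]);print(observe()['joint_pos'])"
```

```text
t 4.7 station tcp [702.3 651.3 575.5] axes in station
 [[-0.003  0.734  0.679]
 [ 1.    -0.005  0.011]
 [ 0.012  0.679 -0.734]] F [-0.2 -0.6  0.3]
(0, 130, 250) world [528.  30. 250.] tool d [-0.5227 -0.7338 -0.2435] rows 20 each [-0.0261 -0.0367 -0.0122]
(0, 130, 80) world [528.  30.  80.] tool d [-0.002  -0.1154  0.1248] rows 4 each [-0.0005 -0.0289  0.0312]
(0, 220, 80) world [439.  45.  80.] tool d [ 0.09   -0.0005  0.001 ] rows 2 each [ 0.045  -0.0002  0.0005]
[ 1.35592198  0.62982997  0.12245291  0.04861906  1.64402614 -0.03187825]
```

Request:
step_arm(
  deltas=[
    {"jaw": 1, "roll": 0, "xyz": [-0.026, -0.037, -0.012]},
    {"jaw": 1, "roll": 0, "xyz": [-0.026, -0.037, -0.012]},
    {"jaw": 1, "roll": 0, "xyz": [-0.026, -0.037, -0.012]},
    {"jaw": 1, "roll": 0, "xyz": [-0.026, -0.037, -0.012]},
    {"jaw": 1, "roll": 0, "xyz": [-0.026, -0.037, -0.012]},
  ],
)

```text
time: 5.2
tcp_pos: [214.1, 636.1, 504.6]
eef_rot: [[-0.988, 0.12, 0.097], [0.154, 0.725, 0.671], [0.01, 0.678, -0.735]]
contact_force: [0.7, 0.1, 1.5]
opening: 0.1
gripper_force: 0.0
```

Request:
step_arm(
  deltas=[
    {"jaw": 1, "roll": 0, "xyz": [-0.026, -0.037, -0.012]},
    {"jaw": 1, "roll": 0, "xyz": [-0.026, -0.037, -0.012]},
    {"jaw": 1, "roll": 0, "xyz": [-0.026, -0.037, -0.012]},
    {"jaw": 1, "roll": 0, "xyz": [-0.026, -0.037, -0.012]},
    {"jaw": 1, "roll": 0, "xyz": [-0.026, -0.037, -0.012]},
  ],
)

```text
time: 5.7
tcp_pos: [314.3, 441.9, 422.3]
eef_rot: [[-0.988, 0.119, 0.098], [0.154, 0.725, 0.671], [0.009, 0.678, -0.735]]
contact_force: [1.3, -0.8, -0.4]
opening: 0.1
gripper_force: 0.0
```

```bash
python3 -c "
from h import *
plan([(0,130,250),(0,130,80),(0,220,80)]);print(observe()['joint_pos'])"
```

```text
t 5.7 station tcp [372.4 405.9 422.3] axes in station
 [[-0.005  0.735  0.678]
 [ 1.    -0.003  0.01 ]
 [ 0.009  0.678 -0.735]] F [-0.6 -1.4 -0.4]
(0, 130, 250) world [528.  30. 250.] tool d [-0.2757 -0.3898 -0.1287] rows 11 each [-0.0251 -0.0354 -0.0117]
(0, 130, 80) world [528.  30.  80.] tool d [-0.0015 -0.1153  0.1249] rows 4 each [-0.0004 -0.0288  0.0312]
(0, 220, 80) world [439.  45.  80.] tool d [ 0.09   -0.0002  0.0009] rows 2 each [ 0.045  -0.0001  0.0004]
[ 0.62764211 -0.34210391  1.52476991  0.51466145  1.40985513 -0.7230648 ]
```

Request:
step_arm(
  deltas=[
    {"jaw": 1, "roll": 0, "xyz": [-0.025, -0.0355, -0.012]},
    {"jaw": 1, "roll": 0, "xyz": [-0.025, -0.0355, -0.012]},
    {"jaw": 1, "roll": 0, "xyz": [-0.025, -0.0355, -0.012]},
    {"jaw": 1, "roll": 0, "xyz": [-0.025, -0.0355, -0.012]},
    {"jaw": 1, "roll": 0, "xyz": [-0.025, -0.0355, -0.012]},
  ],
)

```text
time: 6.2
tcp_pos: [410.9, 253.6, 345.0]
eef_rot: [[-0.988, 0.119, 0.099], [0.155, 0.726, 0.671], [0.008, 0.678, -0.735]]
contact_force: [0.5, 0.2, -0.0]
opening: 0.0
gripper_force: 0.0
```

Request:
step_arm(
  deltas=[
    {"jaw": 1, "roll": 0, "xyz": [-0.025, -0.0355, -0.012]},
    {"jaw": 1, "roll": 0, "xyz": [-0.025, -0.0355, -0.012]},
    {"jaw": 1, "roll": 0, "xyz": [-0.025, -0.0355, -0.012]},
    {"jaw": 1, "roll": 0, "xyz": [-0.025, -0.0355, -0.012]},
    {"jaw": 1, "roll": 0, "xyz": [-0.025, -0.0355, -0.012]},
  ],
)

```text
time: 6.7
tcp_pos: [507.5, 65.1, 267.5]
eef_rot: [[-0.988, 0.12, 0.099], [0.155, 0.726, 0.67], [0.009, 0.677, -0.736]]
contact_force: [0.1, 0.0, 0.9]
opening: 0.4
gripper_force: 0.0
```

Request:
step_arm(
  deltas=[
    {"jaw": 1, "roll": 0, "xyz": [-0.025, -0.0355, -0.012]},
    {"jaw": 1, "roll": 0, "xyz": [0, 0, 0]},
  ],
)

```text
time: 6.9
tcp_pos: [527.1, 25.6, 248.4]
eef_rot: [[-0.987, 0.128, 0.096], [0.159, 0.725, 0.67], [0.016, 0.677, -0.736]]
contact_force: [-0.4, 1.2, -0.3]
opening: -0.5
gripper_force: 0.0
```

```bash
python3 - <<'E'
from h import *
plan([(0,130,150),(0,130,80),(0,160,80)])
c=read_camera("top");cv2.imwrite("pics/t1.png",cv2.resize(c["frame"][90:330,200:500,::-1],(750,600)))
E
```

```text
t 6.9 station tcp [ -4.8 129.8 248.4] axes in station
 [[ 0.001  0.736  0.677]
 [ 1.    -0.011  0.011]
 [ 0.016  0.677 -0.736]] F [ 1.1  0.5 -0.3]
(0, 130, 150) world [528.  30. 150.] tool d [-0.0014 -0.063   0.0757] rows 3 each [-0.0005 -0.021   0.0252]
(0, 130, 80) world [528.  30.  80.] tool d [-0.0011 -0.0474  0.0515] rows 2 each [-0.0006 -0.0237  0.0258]
(0, 160, 80) world [498.  35.  80.] tool d [ 0.03   -0.0003  0.0003] rows 1 each [ 0.03   -0.0003  0.0003]
```

View pics/t1.png

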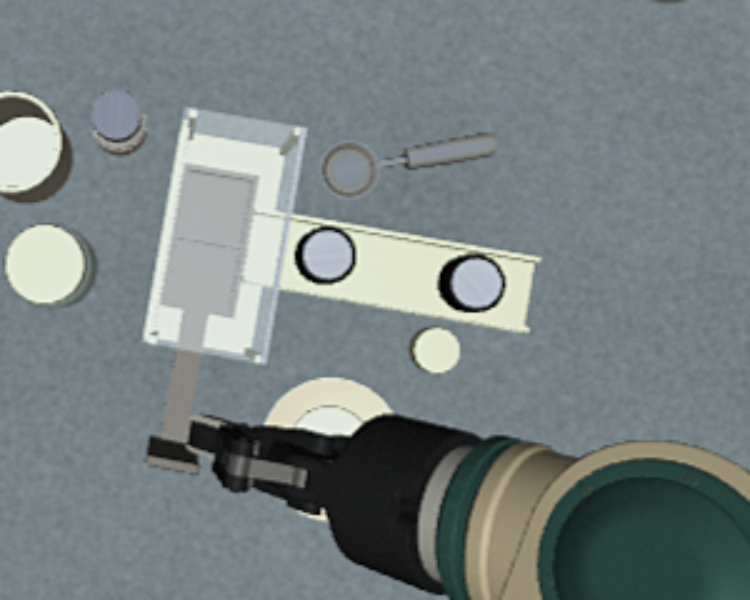

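The tool leans along the chute direction, and its tips are next to the tab at about (205,430), clear of the saucer. I'll lower it between the roof and the tab and push the tray out.

Request:
step_arm(
  deltas=[
    {"jaw": 1, "roll": 0, "xyz": [0.004, -0.021, 0.025]},
    {"jaw": 1, "roll": 0, "xyz": [0.004, -0.021, 0.025]},
    {"jaw": 1, "roll": 0, "xyz": [0.004, -0.021, 0.025]},
    {"jaw": 1, "roll": 0, "xyz": [0, -0.024, 0.026]},
    {"jaw": 1, "roll": 0, "xyz": [0, -0.024, 0.026]},
  ],
)

```text
time: 7.45
tcp_pos: [513.3, 36.5, 84.0]
eef_rot: [[-0.988, 0.117, 0.099], [0.153, 0.727, 0.669], [0.007, 0.676, -0.737]]
contact_force: [-0.3, -0.2, 0.8]
opening: -0.1
gripper_force: 0.0
```

Request:
step_arm(
  deltas=[
    {"jaw": 1, "roll": 0, "xyz": [0.01, 0, 0]},
    {"jaw": 1, "roll": 0, "xyz": [0.01, 0, 0]},
    {"jaw": 1, "roll": 0, "xyz": [0.01, 0, 0]},
    {"jaw": 1, "roll": 0, "xyz": [0.004, 0, 0]},
    {"jaw": 1, "roll": 0, "xyz": [0.004, 0, 0]},
  ],
)

```text
time: 7.95
tcp_pos: [476.1, 41.3, 85.7]
eef_rot: [[-0.988, 0.118, 0.099], [0.154, 0.727, 0.669], [0.007, 0.677, -0.736]]
contact_force: [0.9, 0.9, 1.4]
opening: -0.5
gripper_force: 0.7
```

```bash
python3 -c "
from h import *
plan([(0,187,80)])"
```

```text
t 7.95 station tcp [  2.5 182.6  85.7] axes in station
 [[-0.004  0.736  0.677]
 [ 1.    -0.002  0.008]
 [ 0.007  0.677 -0.736]] F [ 1.1 -0.7  1.4]
(0, 187, 80) world [471.  39.  80.] tool d [ 0.0044 -0.0057  0.0025] rows 1 each [ 0.0044 -0.0057  0.0025]
```

Request:
step_arm(
  deltas=[
    {"jaw": 1, "roll": 0, "xyz": [0.002, 0, 0]},
    {"jaw": 1, "roll": 0, "xyz": [0.002, 0, 0]},
    {"jaw": 1, "roll": 0, "xyz": [0, 0, 0]},
  ],
)

```text
time: 8.25
tcp_pos: [471.9, 41.9, 84.2]
eef_rot: [[-0.988, 0.12, 0.097], [0.154, 0.726, 0.67], [0.01, 0.677, -0.736]]
contact_force: [2.3, -0.4, 0.9]
opening: 0.3
gripper_force: 0.9
```

Request:
step_arm(
  deltas=[
    {"jaw": 1, "roll": 0, "xyz": [0.002, 0, 0]},
    {"jaw": 1, "roll": 0, "xyz": [0, 0, 0]},
  ],
)

```text
time: 8.45
tcp_pos: [471.8, 41.8, 84.3]
eef_rot: [[-0.987, 0.12, 0.102], [0.158, 0.727, 0.669], [0.006, 0.676, -0.736]]
contact_force: [13.3, 1.4, -4.6]
opening: -0.0
gripper_force: 6.2
```

```bash
cat >> h.py <<'E'
def tab():
    for cam in("top","side"):
        c=read_camera(cam);P=cloud(c).reshape(-1,3);Q=(P-O)@S
        m=(abs(Q[:,0])<26)&(Q[:,1]>120)&(Q[:,1]<220)&(abs(Q[:,2]-109.5)<3.5);r=Q[m]
        if len(r)>5: print(cam,"tab",len(r),np.round(np.median(r,0),1),np.round(np.percentile(r[:,1],[2,98]),1))
E
python3 -c "
from h import *
plan([(0,187,80)]);tab()"
```

```text
t 8.45 station tcp [  2.4 187.   84.3] axes in station
 [[-0.001  0.736  0.676]
 [ 1.    -0.003  0.005]
 [ 0.006  0.676 -0.736]] F [  3.5 -12.9  -4.6]
(0, 187, 80) world [471.  39.  80.] tool d [-0.     -0.0046  0.0015] rows 1 each [-0.     -0.0046  0.0015]
top tab 106 [ -1.1 198.5 108.9] [175.6 204.7]
side tab 124 [ -2.7 199.2 109.7] [179.  206.8]
```

The tray is at its out stop: 13 N, with the tab at Y≈202 by the contact position. I'll back off, rise, and roll 90° so the thin side of the fingers faces the roof.

Request:
step_arm(
  deltas=[
    {"jaw": 1, "roll": 0, "xyz": [-0.008, 0, 0]},
    {"jaw": 1, "roll": 0, "xyz": [0, 0.027, -0.0295]},
    {"jaw": 1, "roll": 0, "xyz": [0, 0.027, -0.0295]},
    {"jaw": 1, "roll": 0, "xyz": [0, 0.027, -0.0295]},
    {"jaw": 1, "roll": 0, "xyz": [0, 0.027, -0.0295]},
  ],
)

```text
time: 9.05
tcp_pos: [478.8, 40.6, 244.8]
eef_rot: [[-0.988, 0.121, 0.095], [0.153, 0.726, 0.67], [0.013, 0.677, -0.736]]
contact_force: [0.1, 0.2, 0.9]
opening: -0.1
gripper_force: 0.0
```

Request:
step_arm(
  deltas=[
    {"jaw": 1, "roll": 8.59, "xyz": [0, 0, 0]},
    {"jaw": 1, "roll": 8.59, "xyz": [0, 0, 0]},
    {"jaw": 1, "roll": 8.59, "xyz": [0, 0, 0]},
    {"jaw": 1, "roll": 8.59, "xyz": [0, 0, 0]},
    {"jaw": 1, "roll": 8.59, "xyz": [0, 0, 0]},
  ],
)

```text
time: 9.55
tcp_pos: [479.0, 40.5, 243.2]
eef_rot: [[-0.636, 0.766, 0.095], [0.61, 0.423, 0.67], [0.473, 0.484, -0.736]]
contact_force: [-0.4, 0.9, 0.0]
opening: 0.3
gripper_force: 0.0
```

Request:
step_arm(
  deltas=[
    {"jaw": 1, "roll": 8.59, "xyz": [0, 0, 0]},
    {"jaw": 1, "roll": 8.59, "xyz": [0, 0, 0]},
    {"jaw": 1, "roll": 8.59, "xyz": [0, 0, 0]},
    {"jaw": 1, "roll": 8.59, "xyz": [0, 0, 0]},
    {"jaw": 1, "roll": 8.59, "xyz": [0, 0, 0]},
  ],
)

```text
time: 10.05
tcp_pos: [479.0, 40.5, 243.2]
eef_rot: [[0.057, 0.994, 0.095], [0.735, -0.106, 0.67], [0.676, 0.031, -0.736]]
contact_force: [0.1, 1.4, 0.3]
opening: -0.3
gripper_force: 0.0
```

```bash
python3 -c "
from h import *
plan([(-130,0,240),(-130,0,58),(-100,0,58)]);print(observe()['joint_pos']);tab()"
```

```text
t 10.05 station tcp [  2.3 179.6 243.2] axes in station
 [[ 0.734  0.053  0.677]
 [ 0.061 -0.998  0.013]
 [ 0.676  0.031 -0.736]] F [1.4 0.1 0.3]
(-130, 0, 240) world [ 635. -119.  240.] tool d [-0.1101  0.1721 -0.0895] rows 5 each [-0.022   0.0344 -0.0179]
(-130, 0, 58) world [ 635. -119.   58.] tool d [-0.1231 -0.0057  0.134 ] rows 4 each [-0.0308 -0.0014  0.0335]
(-100, 0, 58) world [640. -89.  58.] tool d [0.022  0.0016 0.0203] rows 1 each [0.022  0.0016 0.0203]
[-0.39243849 -0.05990858  1.63650109  0.72696345  1.7362761  -0.23789796]
top tab 45 [ 10.7 200.6 108.9] [197.4 205.3]
side tab 65 [  4.7 203.1 109.9] [199.2 206.6]
```

Request:
step_arm(
  deltas=[
    {"jaw": 1, "roll": 3.3, "xyz": [-0.022, 0.0344, -0.018]},
    {"jaw": 1, "roll": 0, "xyz": [-0.022, 0.0344, -0.018]},
    {"jaw": 1, "roll": 0, "xyz": [-0.022, 0.0344, -0.018]},
    {"jaw": 1, "roll": 0, "xyz": [-0.022, 0.0344, -0.018]},
    {"jaw": 1, "roll": 0, "xyz": [-0.022, 0.0344, -0.018]},
  ],
)

```text
time: 10.65
tcp_pos: [631.3, -124.7, 235.8]
eef_rot: [[0.103, 0.99, 0.095], [0.729, -0.14, 0.67], [0.677, 0.001, -0.736]]
contact_force: [1.5, 0.2, 1.5]
opening: 0.1
gripper_force: 0.0
```

```bash
cat >> h.py <<'E'
def pods():
    for cam in("top","side"):
        c=read_camera(cam);Q=((cloud(c).reshape(-1,3)-O)@S)
        col=c["frame"].reshape(-1,3).astype(int)
        m=(Q[:,0]>-250)&(Q[:,0]<-35)&(abs(Q[:,1])<30)&(Q[:,2]>68)&(Q[:,2]<77)
        for lo,hi in((-250,-150),(-150,-35)):
            r=Q[m&(Q[:,0]>lo)&(Q[:,0]<hi)]
            if len(r)>20: print(cam,len(r),np.round(np.percentile(r,[1,50,99],axis=0),0).tolist())
E
python3 -c "
from h import *
plan([(-132,0,150),(-132,0,58),(-122,0,58)]);pods()
w=read_camera('wrist');cv2.imwrite('pics/w1.png',w['frame'][:,:,::-1])"
```

```text
t 10.65 station tcp [-136.7    3.1  235.8] axes in station
 [[ 0.736  0.019  0.677]
 [ 0.014 -1.     0.012]
 [ 0.677  0.001 -0.736]] F [ 0.4 -1.5  1.5]
(-132, 0, 150) world [ 635. -121.  150.] tool d [-0.0547  0.0031  0.0663] rows 2 each [-0.0274  0.0016  0.0332]
(-132, 0, 58) world [ 635. -121.   58.] tool d [-0.0623 -0.0001  0.0677] rows 2 each [-0.0311 -0.      0.0338]
(-122, 0, 58) world [ 637. -111.   58.] tool d [0.0074 0.0002 0.0068] rows 1 each [0.0074 0.0002 0.0068]
top 158 [[-226.0, 4.0, 69.0], [-208.0, 11.0, 73.0], [-187.0, 21.0, 75.0]]
top 426 [[-113.0, -23.0, 69.0], [-92.0, -2.0, 73.0], [-71.0, 18.0, 75.0]]
side 202 [[-227.0, -19.0, 68.0], [-204.0, 3.0, 73.0], [-184.0, 24.0, 76.0]]
side 85 [[-113.0, -19.0, 71.0], [-101.0, 1.0, 74.0], [-92.0, 21.0, 76.0]]
```

View pics/w1.png

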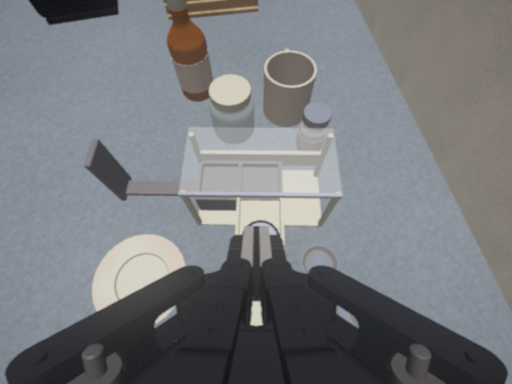

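The wrist view shows the tray out, with the inner pocket at (262,180) in line with the chute. The fingers at (257,245) are behind pod1. Next I lower between the pods.

Request:
step_arm(
  deltas=[
    {"jaw": 1, "roll": 0, "xyz": [-0.028, 0.0015, 0.033]},
    {"jaw": 1, "roll": 0, "xyz": [-0.028, 0.0015, 0.033]},
    {"jaw": 1, "roll": 0, "xyz": [-0.028, 0, 0.0305]},
    {"jaw": 1, "roll": 0, "xyz": [-0.026, 0, 0.0285]},
    {"jaw": 1, "roll": 0, "xyz": [0, 0, 0]},
  ],
)

```text
time: 11.3
tcp_pos: [630.4, -117.8, 64.7]
eef_rot: [[0.11, 0.99, 0.088], [0.726, -0.141, 0.674], [0.679, -0.01, -0.734]]
contact_force: [-1.0, -0.5, -0.4]
opening: 0.1
gripper_force: 0.0
```

```bash
python3 -c "
from h import *
plan([(-132,0,58),(-45,0,58),(-35,0,58)]);pods()"
```

```text
t 11.3 station tcp [-130.1    5.    64.7] axes in station
 [[ 0.734  0.018  0.679]
 [ 0.006 -1.     0.02 ]
 [ 0.679 -0.01  -0.734]] F [-0.6  0.9 -0.4]
(-132, 0, 58) world [ 635. -121.   58.] tool d [-0.006   0.0051  0.0035] rows 1 each [-0.006   0.0051  0.0035]
(-45, 0, 58) world [649. -35.  58.] tool d [0.0638 0.0016 0.0591] rows 2 each [0.0319 0.0008 0.0295]
(-35, 0, 58) world [650. -25.  58.] tool d [0.0073 0.0002 0.0068] rows 1 each [0.0073 0.0002 0.0068]
top 451 [[-133.0, -24.0, 69.0], [-93.0, -1.0, 73.0], [-71.0, 19.0, 76.0]]
side 95 [[-139.0, -19.0, 70.0], [-101.0, 2.0, 73.0], [-92.0, 20.0, 77.0]]
```

Request:
step_arm(
  deltas=[
    {"jaw": 1, "roll": 0, "xyz": [-0.003, 0.006, 0.0035]},
    {"jaw": 1, "roll": 0, "xyz": [0.0073, 0, 0.0068]},
    {"jaw": 1, "roll": 0, "xyz": [0.0073, 0, 0.0068]},
    {"jaw": 1, "roll": 0, "xyz": [0.0073, 0, 0.0068]},
    {"jaw": 1, "roll": 0, "xyz": [0.0073, 0, 0.0068]},
  ],
)

```text
time: 11.9
tcp_pos: [646.3, -80.8, 67.3]
eef_rot: [[0.105, 0.99, 0.099], [0.729, -0.144, 0.67], [0.677, 0.002, -0.736]]
contact_force: [-0.6, -4.2, 6.6]
opening: 0.2
gripper_force: 3.5
```

```bash
python3 -c "
from h import *
plan([(-60,-1,60),(-35,0,60)]);pods()"
```

```text
t 11.9 station tcp [-91.   -4.8  67.3] axes in station
 [[ 0.736  0.015  0.677]
 [ 0.012 -1.     0.009]
 [ 0.677  0.002 -0.736]] F [-4.2 -0.   6.6]
(-60, -1, 60) world [647. -50.  60.] tool d [ 0.0179 -0.0033  0.0264] rows 1 each [ 0.0179 -0.0033  0.0264]
(-35, 0, 60) world [650. -25.  60.] tool d [ 0.0184 -0.0006  0.0169] rows 1 each [ 0.0184 -0.0006  0.0169]
top 275 [[-92.0, -23.0, 70.0], [-71.0, -2.0, 73.0], [-59.0, 20.0, 77.0]]
side 54 [[-224.0, 2.0, 70.0], [-201.0, 10.0, 73.0], [-183.0, 18.0, 76.0]]
```

Request:
step_arm(
  deltas=[
    {"jaw": 1, "roll": 0, "xyz": [-0.015, -0.004, -0.013]},
    {"jaw": 1, "roll": 0, "xyz": [-0.0065, 0, 0.007]},
    {"jaw": 1, "roll": 0, "xyz": [0, 0, 0]},
  ],
)

```text
time: 12.3
tcp_pos: [637.5, -100.8, 53.0]
eef_rot: [[0.11, 0.989, 0.095], [0.727, -0.145, 0.671], [0.678, -0.005, -0.736]]
contact_force: [-0.5, 0.1, -0.3]
opening: 0.2
gripper_force: 0.0
```

```bash
python3 -c "
from h import *
plan([(-105,-1,57),(-60,-1,57),(-35,0,57)]);pods()"
```

```text
t 12.3 station tcp [-112.2    0.7   53. ] axes in station
 [[ 0.735  0.014  0.677]
 [ 0.007 -1.     0.013]
 [ 0.678 -0.005 -0.736]] F [-0.   0.5 -0.3]
(-105, -1, 57) world [640. -94.  57.] tool d [0.008  0.0018 0.0019] rows 1 each [0.008  0.0018 0.0019]
(-60, -1, 57) world [647. -50.  57.] tool d [0.0331 0.0006 0.0305] rows 1 each [0.0331 0.0006 0.0305]
(-35, 0, 57) world [650. -25.  57.] tool d [ 0.0184 -0.0007  0.0169] rows 1 each [ 0.0184 -0.0007  0.0169]
top 327 [[-141.0, -22.0, 69.0], [-73.0, -1.0, 73.0], [-59.0, 20.0, 77.0]]
side 44 [[-218.0, -10.0, 69.0], [-201.0, 17.0, 72.0], [-184.0, 24.0, 76.0]]
side 68 [[-130.0, -11.0, 68.0], [-117.0, 4.0, 73.0], [-106.0, 16.0, 77.0]]
```

Request:
step_arm(
  deltas=[
    {"jaw": 1, "roll": 0, "xyz": [0.0095, 0.001, 0.0045]},
    {"jaw": 1, "roll": 0, "xyz": [0.006, 0, 0.0055]},
    {"jaw": 1, "roll": 0, "xyz": [0.006, 0, 0.0055]},
    {"jaw": 1, "roll": 0, "xyz": [0.006, 0, 0.0055]},
  ],
)

```text
time: 12.8
tcp_pos: [644.7, -65.4, 58.6]
eef_rot: [[0.106, 0.99, 0.096], [0.728, -0.143, 0.67], [0.677, -0.001, -0.736]]
contact_force: [-0.3, -0.3, 0.6]
opening: -0.3
gripper_force: 0.2
```

```bash
python3 -c "
from h import *
plan([(-60,0,57),(-35,0,57)]);pods()"
```

```text
t 12.8 station tcp [-76.   -0.8  58.6] axes in station
 [[ 0.736  0.016  0.677]
 [ 0.011 -1.     0.011]
 [ 0.677 -0.001 -0.736]] F [-0.3  0.3  0.6]
(-60, 0, 57) world [646. -49.  57.] tool d [ 0.0107 -0.0005  0.012 ] rows 1 each [ 0.0107 -0.0005  0.012 ]
(-35, 0, 57) world [650. -25.  57.] tool d [0.0184 0.0004 0.0169] rows 1 each [0.0184 0.0004 0.0169]
top 148 [[-87.0, -18.0, 68.0], [-68.0, -2.0, 73.0], [-59.0, 15.0, 76.0]]
```

Request:
step_arm(
  deltas=[
    {"jaw": 1, "roll": 0, "xyz": [0.0035, 0, 0.005]},
    {"jaw": 1, "roll": 0, "xyz": [0.0044, 0, 0.0041]},
    {"jaw": 1, "roll": 0, "xyz": [0.0044, 0, 0.0041]},
    {"jaw": 1, "roll": 0, "xyz": [0.0044, 0, 0.0041]},
    {"jaw": 1, "roll": 0, "xyz": [0.0044, 0, 0.0041]},
  ],
)

```text
time: 13.4
tcp_pos: [648.9, -36.3, 56.9]
eef_rot: [[0.107, 0.99, 0.096], [0.728, -0.144, 0.67], [0.677, -0.001, -0.736]]
contact_force: [0.4, -0.2, 0.5]
opening: 0.3
gripper_force: 0.1
```

```bash
python3 -c "
from h import *
plan([(-35,0,57)])
w=read_camera('wrist');s=read_camera('side')
a=cv2.resize(w['frame'][80:300,130:400],(400,326));b=cv2.resize(s['frame'][130:250,180:340],(400,300))
cv2.imwrite('pics/w2.png',np.vstack([a,b])[:600,:,::-1])"
```

```text
t 13.4 station tcp [-46.6  -0.3  56.9] axes in station
 [[ 0.736  0.015  0.677]
 [ 0.01  -1.     0.011]
 [ 0.677 -0.001 -0.736]] F [-0.2 -0.5  0.5]
(-35, 0, 57) world [650. -25.  57.] tool d [ 0.0086 -0.0001  0.0078] rows 1 each [ 0.0086 -0.0001  0.0078]
```

View pics/w2.png

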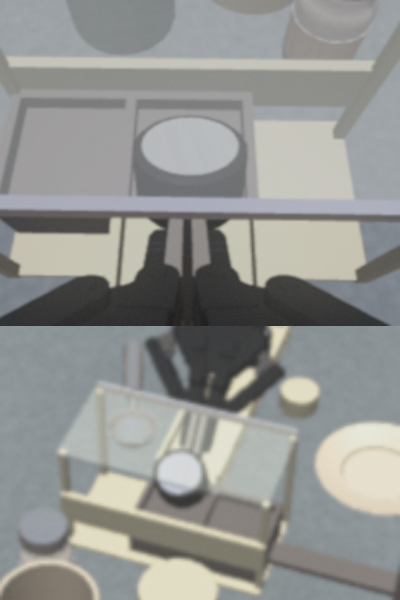

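The pod is over the inner pocket, tipping in, with the fingers behind it under the roof and no contact with the roof. I'll push on gently.

Request:
step_arm(
  deltas=[
    {"jaw": 1, "roll": 0, "xyz": [0.003, 0, 0.0027]},
    {"jaw": 1, "roll": 0, "xyz": [0.003, 0, 0.0027]},
    {"jaw": 1, "roll": 0, "xyz": [0.0015, 0, 0.0014]},
    {"jaw": 1, "roll": 0, "xyz": [0, 0, 0]},
  ],
)

```text
time: 13.9
tcp_pos: [650.3, -26.5, 57.0]
eef_rot: [[0.107, 0.99, 0.096], [0.728, -0.144, 0.67], [0.677, -0.001, -0.736]]
contact_force: [0.0, -0.8, 0.3]
opening: -0.3
gripper_force: 0.1
```

```bash
cat >> h.py <<'E'
def foil():
    # foil-top pixels under roof seen by the wrist / side cameras: report grey-blue blob on plane z
    for cam in("wrist","side"):
        c=read_camera(cam);Q=((cloud(c).reshape(-1,3)-O)@S)
        for z in (63,73):
            pass
        g=c["frame"].astype(int);K=np.array(c["mtx"]);R=np.array(c["rotation"]);t=np.array(c["xyz"])
        v,u=np.mgrid[0:384,0:512];d=np.stack([(u-K[0,2])/K[0,0],(v-K[1,2])/K[1,1],np.ones(u.shape)],-1)@R.T
        P=t+d*((63-t[2])/d[...,2:]);Q=(P-O)@S
        m=((g[...,2]-g[...,0]>8)&(g.sum(-1)>480)&(abs(Q[...,0])<45)&(abs(Q[...,1])<45)).astype(np.uint8)
        n,l,st,ce=cv2.connectedComponentsWithStats(m)
        for i in range(1,n):
            if st[i,4]>60:
                q=Q[l==i];print(cam,"foil@63",st[i,4],np.round(q.mean(0),1),np.round(q.min(0)),np.round(q.max(0)))
E
python3 -c "
from h import *
plan([(-32,0,57)]);foil()
w=read_camera('wrist')
cv2.imwrite('pics/w3.png',cv2.resize(w['frame'][80:300,130:400,::-1],(540,440)))"
```

```text
t 13.9 station tcp [-36.7  -0.1  57. ] axes in station
 [[ 0.736  0.015  0.677]
 [ 0.01  -1.     0.011]
 [ 0.677 -0.001 -0.736]] F [-0.8 -0.1  0.3]
(-32, 0, 57) world [651. -22.  57.] tool d [ 0.0035 -0.      0.0032] rows 1 each [ 0.0035 -0.      0.0032]
wrist foil@63 809 [40.4 -7.1 63. ] [ 36. -42.  63.] [45. 29. 63.]
wrist foil@63 150 [  8.7 -36.5  63. ] [  7. -45.  63.] [ 11. -28.  63.]
wrist foil@63 1679 [-39.7   0.1  63. ] [-42. -45.  63.] [-37.  45.  63.]
side foil@63 80 [ 3.7  0.  63. ] [ -5. -16.  63.] [14. 15. 63.]
```

View pics/w3.png

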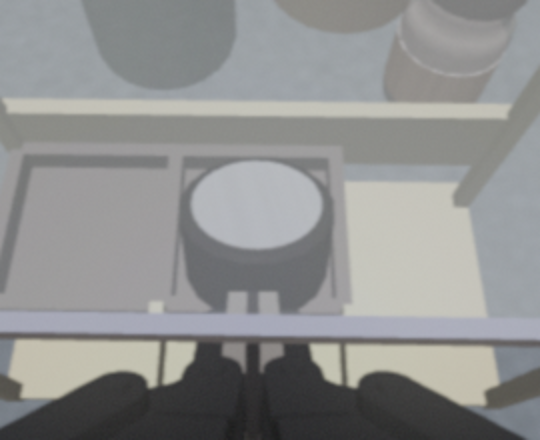

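Request:
step_arm(
  deltas=[
    {"jaw": 1, "roll": 0, "xyz": [0.0022, 0, 0.002]},
    {"jaw": 1, "roll": 0, "xyz": [0, 0, 0]},
  ],
)

```text
time: 14.25
tcp_pos: [650.7, -23.6, 57.0]
eef_rot: [[0.107, 0.99, 0.096], [0.728, -0.144, 0.67], [0.677, -0.001, -0.736]]
contact_force: [-0.2, -1.0, 1.0]
opening: 0.1
gripper_force: 0.1
```

Request:
step_arm(
  deltas=[
    {"jaw": 1, "roll": 0, "xyz": [0.0022, 0, 0.002]},
    {"jaw": 1, "roll": 0, "xyz": [0, 0, 0]},
  ],
)

```text
time: 14.45
tcp_pos: [651.1, -20.5, 57.0]
eef_rot: [[0.107, 0.99, 0.096], [0.728, -0.144, 0.67], [0.677, -0.001, -0.736]]
contact_force: [-0.5, 0.2, 0.3]
opening: 0.0
gripper_force: 0.1
```

```bash
cat > ell.py <<'E'
from h import *
import sys
def ell(cam,box):
    c=read_camera(cam);r0,r1,q0,q1=box;g=c["frame"][r0:r1,q0:q1].astype(int)
    K=np.array(c["mtx"]);R=np.array(c["rotation"]);t=np.array(c["xyz"])
    m=((g[...,2]-g[...,0]>8)&(g.sum(-1)>455)).astype(np.uint8)
    n,l,st,ce=cv2.connectedComponentsWithStats(m)
    for i in range(1,n):
        if not 40<st[i,4]<4000: continue
        cnt=cv2.findContours((l==i).astype(np.uint8),0,1)[0][0]
        if len(cnt)<6: continue
        e=cv2.fitEllipse(cnt);px=(e[0][1]+r0,e[0][0]+q0)
        out=[np.round((world(c,px,z)-O)@S,1).tolist() for z in(63,73)]
        print(cam,"ell",np.round(px,1),np.round(e[1],1),"bbox",st[i],out)
ell("wrist",(95,240,180,340));ell("side",(170,230,215,290))
plan([(-32,0,57)])
E
python3 ell.py
```

```text
wrist ell [118. 262.] [ 41.8 164.8] bbox [   0    0  149   43 3035] [[52.2, -2.9, 63.0], [43.7, -2.7, 73.0]]
wrist ell [172.8 320.4] [ 5.2 42.4] bbox [123  75  37   7 166] [[10.3, -38.7, 63.0], [4.6, -36.2, 73.0]]
side ell [195.9 248.1] [ 7.9 17. ] bbox [ 26  21  17  10 112] [[6.9, 0.4, 63.0], [15.8, 3.5, 73.0]]
t 14.55 station tcp [-31.  -0.  57.] axes in station
 [[ 0.736  0.015  0.677]
 [ 0.01  -1.     0.011]
 [ 0.677 -0.001 -0.736]] F [ 0.1 -0.4 -0.2]
(-32, 0, 57) world [651. -22.  57.] tool d [-0.0008 -0.     -0.0007] rows 1 each [-0.0008 -0.     -0.0007]
```

```bash
python3 -c "
from h import *
w=read_camera('wrist');s=read_camera('side')
a=cv2.resize(w['frame'][100:260,160:370],(440,335));b=cv2.resize(s['frame'][165:235,200:300],(378,264))
b=cv2.copyMakeBorder(b,0,0,0,62,0)
cv2.imwrite('pics/w4.png',np.vstack([a,b])[:,:,::-1])"
```

```text
(no output)
```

View pics/w4.png

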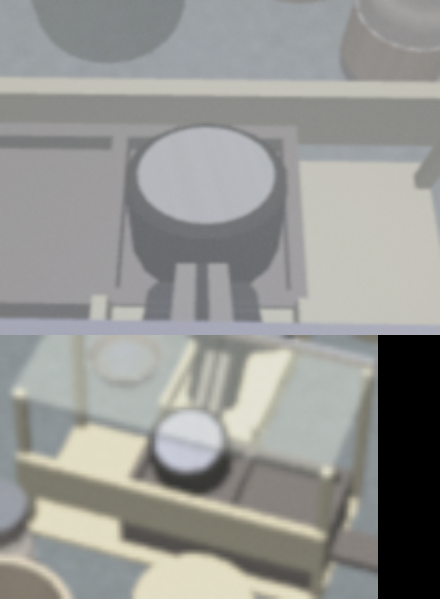

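```bash
cat >> h.py <<'E'
def tri(wpx,spx):
    L=[]
    for cam,px in(("wrist",wpx),("side",spx)):
        c=read_camera(cam);K=np.array(c["mtx"]);d=np.array(c["rotation"])@np.linalg.inv(K)@[px[1],px[0],1.];d/=np.linalg.norm(d);L.append((np.array(c["xyz"]),d))
        print(cam,[np.round(S.T@(world(c,px,z)-O),1).tolist() for z in(63,68,73)])
    A=sum(np.eye(3)-np.outer(d,d) for t,d in L);b=sum((np.eye(3)-np.outer(d,d))@t for t,d in L)
    print("tri",np.round(S.T@(np.linalg.solve(A,b)-O),1))
E
python3 -c "
from h import *
tri((183.5,257.9),(192.8,250.3));plan([(-32,0,57)])"
```

```text
wrist [[2.0, -0.8, 63.0], [-0.6, -0.8, 68.0], [-3.1, -0.8, 73.0]]
side [[-3.3, 1.8, 63.0], [1.3, 3.3, 68.0], [5.8, 4.9, 73.0]]
tri [-0.1  0.9 66.2]
t 14.75 station tcp [-31.1  -0.1  57. ] axes in station
 [[ 0.736  0.015  0.677]
 [ 0.01  -1.     0.011]
 [ 0.677 -0.001 -0.736]] F [-0.9  0.   0.2]
(-32, 0, 57) world [651. -22.  57.] tool d [-0.0006 -0.0001 -0.0006] rows 1 each [-0.0006 -0.0001 -0.0006]
```

Request:
step_arm(
  deltas=[
    {"jaw": 1, "roll": 0, "xyz": [0.0015, 0, 0.0014]},
    {"jaw": 1, "roll": 0, "xyz": [0, 0, 0]},
    {"jaw": 1, "roll": 0, "xyz": [0, 0, 0]},
  ],
)

```text
time: 15.05
tcp_pos: [651.4, -18.8, 57.0]
eef_rot: [[0.107, 0.99, 0.096], [0.728, -0.144, 0.67], [0.677, -0.001, -0.736]]
contact_force: [-0.7, -0.4, 0.4]
opening: 0.3
gripper_force: 0.1
```

```bash
python3 -c "
from h import *
plan([(-32,0,57)])
w=read_camera('wrist');s=read_camera('side')
a=cv2.resize(w['frame'][130:240,200:320],(480,440),interpolation=cv2.INTER_CUBIC);b=cv2.resize(s['frame'][170:220,225:275],(300,300),interpolation=cv2.INTER_CUBIC)
b=cv2.copyMakeBorder(b,0,140,0,0,0)
cv2.imwrite('pics/w5.png',np.hstack([a,b])[:,:,::-1])"
```

```text
t 15.05 station tcp [-29.  -0.  57.] axes in station
 [[ 0.736  0.015  0.677]
 [ 0.01  -1.     0.011]
 [ 0.677 -0.001 -0.736]] F [-0.5  0.6  0.4]
(-32, 0, 57) world [651. -22.  57.] tool d [-0.0022 -0.0001 -0.0021] rows 1 each [-0.0022 -0.0001 -0.0021]
```

View pics/w5.png

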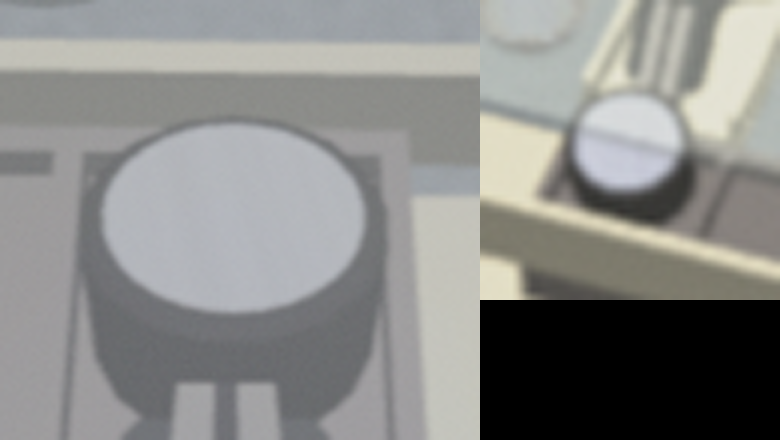

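```bash
cat > proj.py <<'E'
from h import *
def ellp(c,ctr,tilt,r):
    a=np.linspace(0,2*np.pi,60);T=np.deg2rad(tilt)
    P=np.c_[r*np.cos(a)*np.cos(T),r*np.sin(a),-r*np.cos(a)*np.sin(T)]+ctr
    W=P@S.T+O;q=(W-np.array(c["xyz"]))@np.array(c["rotation"])@np.array(c["mtx"]).T;q=q[:,:2]/q[:,2:]
    return np.r_[np.ptp(q[:,1]),np.ptp(q[:,0]),(q.min(0)+q.max(0))[::-1]/2]
w=read_camera("wrist");s=read_camera("side")
for nm,ctr,t in(("flat",[0,-.5,63],0),("flat+3",[3,-.5,63],0),("tip",[-2,-.5,68],10),("tip0",[0,-.5,68],8),("high",[0,-.5,72],0)):
    for r in (20,21): print(nm,r,"wrist h,w,row,col",np.round(ellp(w,ctr,t,r),1),"side",np.round(ellp(s,ctr,t,r),1))
E
python3 proj.py
```

```text
flat 20 wrist h,w,row,col [ 61.1  67.8 191.2 257.4] side [ 13.6  18.8 193.7 248.8]
flat 21 wrist h,w,row,col [ 64.1  71.1 191.4 257.4] side [ 14.3  19.8 193.7 248.8]
flat+3 20 wrist h,w,row,col [ 60.1  67.2 186.7 257.4] side [ 13.7  18.9 194.6 248.3]
flat+3 21 wrist h,w,row,col [ 63.1  70.6 186.8 257.4] side [ 14.4  19.8 194.6 248.3]
tip 20 wrist h,w,row,col [ 56.9  70.1 191.  257.4] side [ 15.6  18.9 191.4 249.1]
tip 21 wrist h,w,row,col [ 59.8  73.6 191.3 257.3] side [ 16.3  19.8 191.4 249.1]
tip0 20 wrist h,w,row,col [ 57.5  69.7 187.8 257.4] side [ 15.2  18.9 192.  248.8]
tip0 21 wrist h,w,row,col [ 60.4  73.2 188.  257.4] side [ 16.   19.8 192.  248.8]
high 20 wrist h,w,row,col [ 63.5  71.3 184.4 257.4] side [ 13.6  19.  190.7 248.8]
high 21 wrist h,w,row,col [ 66.7  74.9 184.6 257.4] side [ 14.3  19.9 190.7 248.8]
```

The foil ellipse is 66×48 px against about 67×60 expected for a flat pod, so the pod is still tipped about 10–18°. I'll back off a little, go lower, and push a few millimetres farther.

Request:
step_arm(
  deltas=[
    {"jaw": 1, "roll": 0, "xyz": [-0.003, 0, -0.0027]},
    {"jaw": 1, "roll": 0, "xyz": [-0.0017, 0, 0.0018]},
    {"jaw": 1, "roll": 0, "xyz": [0.003, 0, 0.0027]},
    {"jaw": 1, "roll": 0, "xyz": [0.0018, 0, 0.0016]},
    {"jaw": 1, "roll": 0, "xyz": [0, 0, 0]},
  ],
)

```text
time: 15.75
tcp_pos: [651.7, -16.0, 54.5]
eef_rot: [[0.106, 0.99, 0.096], [0.728, -0.143, 0.67], [0.677, -0.001, -0.736]]
contact_force: [-0.4, -0.5, -0.5]
opening: 0.1
gripper_force: 0.1
```

```bash
cat > foil.py <<'E'
from h import *
exec(open("proj.py").read().split("w=read")[0])
def run():
    c=read_camera("wrist");K=np.array(c["mtx"])
    W=(O+S@np.array([0,0,65.]));q=K@(np.array(c["rotation"]).T@(W-np.array(c["xyz"])));u,v=q[:2]/q[2]
    g=c["frame"].astype(int).sum(-1)/3;f=cv2.GaussianBlur(g.astype(np.float32),(3,3),0)
    v,u=int(v),int(u);seed=np.median(f[v-8:v+5,u-8:u+8])
    m=(abs(f-seed)<16).astype(np.uint8);m[:max(v-60,0)]=0;m[v+60:]=0;m[:,:u-60]=0;m[:,u+60:]=0
    m=cv2.morphologyEx(m,cv2.MORPH_OPEN,np.ones((5,5),np.uint8))
    n,l,st,ce=cv2.connectedComponentsWithStats(m);i=l[v,u]
    print("seed",seed,"blob h,w",st[i,3],st[i,2],"row,col",st[i,1]+st[i,3]/2,st[i,0]+st[i,2]/2,"ratio",round(st[i,3]/st[i,2],3))
    for t in(0,5,10,15):
        e=ellp(c,[0,0,63+.4*t],t,19.5);print(" tilt",t,np.round(e,1),"ratio",round(e[0]/e[1],3))
run();plan([(-32,0,57)])
E
python3 foil.py
```

```text
seed 181.04167 blob h,w 53 64 row,col 187.5 259.0 ratio 0.828
 tilt 0 [ 61.1  67.5 193.9 256.7] ratio 0.905
 tilt 5 [ 58.9  68.3 192.7 256.7] ratio 0.863
 tilt 10 [ 56.1  69.1 191.3 256.7] ratio 0.812
 tilt 15 [ 52.8  70.  189.9 256.7] ratio 0.755
t 15.8 station tcp [-26.3   0.1  54.6] axes in station
 [[ 0.736  0.015  0.677]
 [ 0.01  -1.     0.011]
 [ 0.677 -0.001 -0.736]] F [-0.4  0.1 -0.4]
(-32, 0, 57) world [651. -22.  57.] tool d [-0.0026 -0.     -0.0057] rows 1 each [-0.0026 -0.     -0.0057]
```

Request:
step_arm(
  deltas=[
    {"jaw": 1, "roll": 0, "xyz": [0.0011, 0, 0.001]},
    {"jaw": 1, "roll": 0, "xyz": [0, 0, 0]},
  ],
)

```text
time: 16.0
tcp_pos: [652.0, -14.9, 54.6]
eef_rot: [[0.107, 0.99, 0.096], [0.728, -0.144, 0.67], [0.677, -0.001, -0.736]]
contact_force: [0.2, -0.7, 0.4]
opening: 0.2
gripper_force: 0.1
```

Request:
step_arm(
  deltas=[
    {"jaw": 1, "roll": 0, "xyz": [0.0011, 0, 0.001]},
    {"jaw": 1, "roll": 0, "xyz": [0, 0, 0]},
  ],
)

```text
time: 16.2
tcp_pos: [652.2, -13.5, 54.5]
eef_rot: [[0.107, 0.99, 0.097], [0.728, -0.144, 0.67], [0.677, -0.001, -0.736]]
contact_force: [0.2, -0.0, -0.1]
opening: 0.2
gripper_force: 0.1
```

```bash
python3 foil.py
```

```text
seed 178.625 blob h,w 54 63 row,col 188.0 258.5 ratio 0.857
 tilt 0 [ 61.9  68.  197.8 256.5] ratio 0.912
 tilt 5 [ 59.8  68.8 196.6 256.5] ratio 0.87
 tilt 10 [ 57.1  69.6 195.3 256.5] ratio 0.821
 tilt 15 [ 53.9  70.5 193.9 256.5] ratio 0.764
t 16.25 station tcp [-23.6   0.1  54.5] axes in station
 [[ 0.736  0.015  0.677]
 [ 0.01  -1.     0.011]
 [ 0.677 -0.001 -0.736]] F [ 0.  -0.1 -0.6]
(-32, 0, 57) world [651. -22.  57.] tool d [-0.0045 -0.     -0.0075] rows 1 each [-0.0045 -0.     -0.0075]
```

```bash
cat > sidef.py <<'E'
from h import *
exec(open("proj.py").read().split("w=read")[0])
c=read_camera("side");b=c["frame"][180:210,236:264]
g=cv2.resize(b,None,fx=8,fy=8,interpolation=cv2.INTER_CUBIC).astype(int)
m=((g[...,2]>g[...,0]+4)&(g.sum(-1)>440)).astype(np.uint8)
m=cv2.morphologyEx(m,cv2.MORPH_CLOSE,np.ones((25,25),np.uint8));m=cv2.morphologyEx(m,cv2.MORPH_OPEN,np.ones((41,41),np.uint8))
n,l,st,ce=cv2.connectedComponentsWithStats(m)
for i in range(1,n): print("side blob h,w",st[i,3]/8,st[i,2]/8,"centre",180+(st[i,1]+st[i,3]/2)/8,236+(st[i,0]+st[i,2]/2)/8,"ratio",round(st[i,3]/st[i,2],3))
for t in(0,5,10,15):
    e=ellp(c,[0,0,63+.4*t],t,19.5);print(" tilt",t,np.round(e,1),"ratio",round(e[0]/e[1],3))
E
python3 sidef.py; sed -i 's/c=read_camera("side");//' sidef.py; python3 - <<'E'
exec(open('h.py').read())
# same measure on old side picture pics/w5.png (tipped) for reference
im=cv2.imread('pics/w5.png')[:300,480:,::-1]
g=cv2.resize(im,(400,400)).astype(int)
m=((g[...,2]>g[...,0]+4)&(g.sum(-1)>440)).astype(np.uint8);m[:100,:100]=0
m=cv2.morphologyEx(m,cv2.MORPH_CLOSE,np.ones((25,25),np.uint8));m=cv2.morphologyEx(m,cv2.MORPH_OPEN,np.ones((41,41),np.uint8))
n,l,st,ce=cv2.connectedComponentsWithStats(m)
for i in range(1,n): print("old",st[i,3]/8,st[i,2]/8,170+(st[i,1]+st[i,3]/2)/8,225+(st[i,0]+st[i,2]/2)/8)
E
sed -i 's/^b=c\[/c=read_camera("side");b=c[/; s/^exec(open("proj.*$/&\nc=read_camera("side")/' sidef.py; sed -i 's/;b=c\["frame"\]/\nb=c["frame"]/' sidef.py; head -5 sidef.py
```

```text
side blob h,w 10.875 16.375 centre 196.9375 248.5625 ratio 0.664
 tilt 0 [ 13.3  18.4 193.7 249. ] ratio 0.723
 tilt 5 [ 14.3  18.4 193.1 249. ] ratio 0.776
 tilt 10 [ 15.2  18.4 192.4 249. ] ratio 0.827
 tilt 15 [ 16.   18.4 191.8 249. ] ratio 0.872
old 14.875 16.875 193.9375 249.3125
from h import *
exec(open("proj.py").read().split("w=read")[0])
c=read_camera("side")
c=read_camera("side")
b=c["frame"][180:210,236:264]
```

Request:
step_arm(
  deltas=[
    {"jaw": 1, "roll": 0, "xyz": [-0.018, 0, -0.017]},
    {"jaw": 1, "roll": 0, "xyz": [-0.019, 0, -0.0175]},
    {"jaw": 1, "roll": 0, "xyz": [-0.019, 0, -0.0175]},
    {"jaw": 1, "roll": 0, "xyz": [0.02, 0, -0.022]},
    {"jaw": 1, "roll": 0, "xyz": [0.03, 0, -0.033]},
  ],
)

```text
time: 16.8
tcp_pos: [639.7, -90.0, 126.7]
eef_rot: [[0.112, 0.989, 0.093], [0.726, -0.145, 0.672], [0.678, -0.008, -0.735]]
contact_force: [1.3, 0.7, 0.7]
opening: 0.0
gripper_force: 0.0
```

Request:
step_arm(
  deltas=[
    {"jaw": 1, "roll": 0, "xyz": [0.03, 0, -0.033]},
    {"jaw": 1, "roll": 0, "xyz": [0.03, 0, -0.033]},
  ],
)

```text
time: 17.0
tcp_pos: [641.0, -90.2, 220.3]
eef_rot: [[0.107, 0.99, 0.097], [0.728, -0.144, 0.67], [0.677, -0.001, -0.736]]
contact_force: [-0.4, -0.5, 1.1]
opening: 0.4
gripper_force: 0.0
```

```bash
python3 sidef.py; python3 foil.py; python3 -c "
from h import *
pods();tab();plan([(10,245,230),(10,245,85),(10,166,85)])
w=read_camera('wrist');s=read_camera('side')
a=cv2.resize(w['frame'][100:260,160:370],(525,400),interpolation=cv2.INTER_CUBIC);b=cv2.resize(s['frame'][165:225,215:280],(260,240),interpolation=cv2.INTER_CUBIC)
b=cv2.copyMakeBorder(b,0,160,0,0,0)
cv2.imwrite('pics/w6.png',np.hstack([a,b])[:,:,::-1])"
```

```text
side blob h,w 8.625 13.375 centre 197.0625 248.0625 ratio 0.645
 tilt 0 [ 13.3  18.4 193.7 249. ] ratio 0.723
 tilt 5 [ 14.3  18.4 193.1 249. ] ratio 0.776
 tilt 10 [ 15.2  18.4 192.4 249. ] ratio 0.827
 tilt 15 [ 16.   18.4 191.8 249. ] ratio 0.872
seed 205.0 blob h,w 26 28 row,col 195.0 254.0 ratio 0.929
 tilt 0 [ 28.3  31.  196.7 252.9] ratio 0.912
 tilt 5 [ 27.1  31.2 196.1 252.9] ratio 0.871
 tilt 10 [ 25.8  31.3 195.4 252.9] ratio 0.824
 tilt 15 [ 24.2  31.5 194.8 253. ] ratio 0.77
t 17.15 station tcp [-101.3   -2.4  223.1] axes in station
 [[ 0.737  0.015  0.675]
 [ 0.016 -1.     0.005]
 [ 0.675  0.007 -0.738]] F [-0.2 -0.4 -0.4]
(-32, 0, 57) world [651. -22.  57.] tool d [-0.061  -0.0025  0.1693] rows 4 each [-0.0152 -0.0006  0.0423]
top 82 [[-225.0, -22.0, 70.0], [-211.0, 7.0, 73.0], [-200.0, 18.0, 76.0]]
side 197 [[-229.0, -19.0, 69.0], [-203.0, 3.0, 73.0], [-183.0, 23.0, 76.0]]
top tab 97 [  0.7 200.7 109.1] [197.1 204.8]
side tab 65 [  3.3 203.  109.6] [199.2 206.9]
t 17.35 station tcp [-100.9   -0.7  216.3] axes in station
 [[ 0.735  0.015  0.678]
 [ 0.008 -1.     0.014]
 [ 0.678 -0.005 -0.735]] F [-0.1  0.3 -0.6]
(10, 245, 230) world [416.  59. 230.] tool d [ 0.0927 -0.2441  0.0684] rows 6 each [ 0.0155 -0.0407  0.0114]
(10, 245, 85) world [416.  59.  85.] tool d [-0.0983  0.0007  0.1066] rows 4 each [-0.0246  0.0002  0.0267]
(10, 166, 85) world [494.  46.  85.] tool d [-0.0006  0.079  -0.0011] rows 2 each [-0.0003  0.0395 -0.0005]
```

View pics/w6.png

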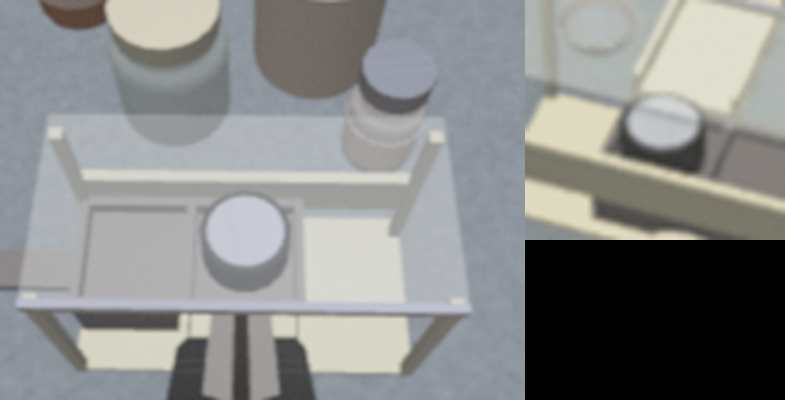

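Pod1 lies flat in the inner pocket (foil ratio 0.93, expected 0.91). Next I push the tray home from the outside of the tab.

Request:
step_arm(
  deltas=[
    {"jaw": 1, "roll": 0, "xyz": [0.0155, -0.041, 0.0114]},
    {"jaw": 1, "roll": 0, "xyz": [0.0155, -0.041, 0.0114]},
    {"jaw": 1, "roll": 0, "xyz": [0.0155, -0.041, 0.0114]},
    {"jaw": 1, "roll": 0, "xyz": [0.0155, -0.041, 0.0114]},
    {"jaw": 1, "roll": 0, "xyz": [0.0155, -0.041, 0.0114]},
  ],
)

```text
time: 17.95
tcp_pos: [450.4, 35.0, 228.3]
eef_rot: [[0.108, 0.99, 0.096], [0.728, -0.144, 0.671], [0.677, -0.003, -0.736]]
contact_force: [-0.3, -0.4, 1.1]
opening: 0.1
gripper_force: 0.0
```

Request:
step_arm(
  deltas=[
    {"jaw": 1, "roll": 0, "xyz": [0.0155, -0.041, 0.0114]},
    {"jaw": 1, "roll": 0, "xyz": [-0.025, 0, 0.027]},
    {"jaw": 1, "roll": 0, "xyz": [-0.025, 0, 0.027]},
    {"jaw": 1, "roll": 0, "xyz": [-0.025, 0, 0.027]},
    {"jaw": 1, "roll": 0, "xyz": [-0.022, 0, 0.024]},
  ],
)

```text
time: 18.45
tcp_pos: [413.3, 58.9, 86.4]
eef_rot: [[0.107, 0.99, 0.096], [0.728, -0.144, 0.67], [0.677, -0.002, -0.736]]
contact_force: [0.1, -0.5, -0.4]
opening: 0.4
gripper_force: 0.0
```

```bash
python3 -c "
from h import *
plan([(5,224,85),(5,166,85)]);tab()"
```

```text
t 18.45 station tcp [  9.9 247.4  86.4] axes in station
 [[ 0.736  0.015  0.677]
 [ 0.009 -1.     0.012]
 [ 0.677 -0.002 -0.736]] F [-0.5 -0.1 -0.4]
(5, 224, 85) world [436.  50.  85.] tool d [-0.0048  0.0233 -0.0026] rows 1 each [-0.0048  0.0233 -0.0026]
(5, 166, 85) world [493.  41.  85.] tool d [-0.0005  0.058  -0.0007] rows 2 each [-0.0003  0.029  -0.0003]
top tab 93 [  0.3 200.8 109.3] [197.1 204.5]
side tab 64 [  3.6 203.1 109.6] [199.2 206.9]
```

Request:
step_arm(
  deltas=[
    {"jaw": 1, "roll": 0, "xyz": [-0.003, 0.02, -0.002]},
    {"jaw": 1, "roll": 0, "xyz": [0, 0.008, 0]},
    {"jaw": 1, "roll": 0, "xyz": [0, 0.01, 0]},
    {"jaw": 1, "roll": 0, "xyz": [0, 0.01, 0]},
    {"jaw": 1, "roll": 0, "xyz": [0, 0.01, 0]},
  ],
)

```text
time: 19.05
tcp_pos: [471.8, 46.6, 88.3]
eef_rot: [[0.106, 0.99, 0.097], [0.728, -0.144, 0.67], [0.677, -0.001, -0.736]]
contact_force: [-1.8, -0.5, 0.9]
opening: -0.4
gripper_force: 0.8
```

Request:
step_arm(
  deltas=[
    {"jaw": 1, "roll": 0, "xyz": [0, 0.008, 0]},
    {"jaw": 1, "roll": 0, "xyz": [0, 0.006, 0]},
    {"jaw": 1, "roll": 0, "xyz": [0, 0.004, 0]},
    {"jaw": 1, "roll": 0, "xyz": [0, 0, 0]},
  ],
)

```text
time: 19.45
tcp_pos: [489.2, 44.0, 87.7]
eef_rot: [[0.107, 0.99, 0.097], [0.728, -0.144, 0.67], [0.677, -0.001, -0.736]]
contact_force: [0.2, 0.5, -0.0]
opening: -0.1
gripper_force: 0.0
```

```bash
python3 -c "
from h import *
plan([(5,166,85)]);tab()"
```

```text
t 19.45 station tcp [  7.3 170.1  87.7] axes in station
 [[ 0.736  0.015  0.677]
 [ 0.01  -1.     0.011]
 [ 0.677 -0.001 -0.736]] F [ 0.6 -0.1 -0. ]
(5, 166, 85) world [493.  41.  85.] tool d [-0.0036  0.0041  0.0004] rows 1 each [-0.0036  0.0041  0.0004]
top tab 143 [ -0.8 153.1 109.3] [147.  180.2]
side tab 134 [-1.000e-01  1.591e+02  1.095e+02] [149.1 184. ]
```

Request:
step_arm(
  deltas=[
    {"jaw": 1, "roll": 0, "xyz": [0, 0.003, 0]},
    {"jaw": 1, "roll": 0, "xyz": [0, 0.002, 0]},
    {"jaw": 1, "roll": 0, "xyz": [0, 0, 0]},
  ],
)

```text
time: 19.85
tcp_pos: [493.9, 43.3, 87.7]
eef_rot: [[0.107, 0.99, 0.097], [0.728, -0.144, 0.67], [0.677, -0.001, -0.736]]
contact_force: [0.1, -0.3, 0.7]
opening: 0.1
gripper_force: 0.1
```

Request:
step_arm(
  deltas=[
    {"jaw": 1, "roll": 0, "xyz": [0, 0.002, 0]},
    {"jaw": 1, "roll": 0, "xyz": [0, 0, 0]},
  ],
)

```text
time: 20.05
tcp_pos: [495.9, 43.0, 87.8]
eef_rot: [[0.107, 0.99, 0.097], [0.728, -0.144, 0.67], [0.677, -0.001, -0.736]]
contact_force: [-0.2, 1.0, -0.7]
opening: -0.0
gripper_force: 0.1
```

```bash
python3 -c "
from h import *
plan([(5,166,85)]);tab()"
```

```text
t 20.05 station tcp [  7.4 163.3  87.8] axes in station
 [[ 0.736  0.015  0.677]
 [ 0.01  -1.     0.011]
 [ 0.677 -0.001 -0.736]] F [ 1.   0.4 -0.7]
(5, 166, 85) world [493.  41.  85.] tool d [-0.0036 -0.0027  0.0005] rows 1 each [-0.0036 -0.0027  0.0005]
top tab 142 [ -0.9 146.9 109.2] [140.6 174.2]
side tab 123 [ -0.3 151.2 109.7] [142.9 177.6]
```

Request:
step_arm(
  deltas=[
    {"jaw": 1, "roll": 0, "xyz": [0, 0.001, 0]},
    {"jaw": 1, "roll": 0, "xyz": [0, 0, 0]},
  ],
)

```text
time: 20.35
tcp_pos: [496.2, 43.0, 87.8]
eef_rot: [[0.107, 0.99, 0.095], [0.728, -0.143, 0.671], [0.677, -0.003, -0.736]]
contact_force: [-5.1, -0.8, 2.3]
opening: -0.1
gripper_force: 2.5
```

Request:
step_arm(
  deltas=[
    {"jaw": 1, "roll": 0, "xyz": [0, 0.001, 0]},
    {"jaw": 1, "roll": 0, "xyz": [0, 0, 0]},
  ],
)

```text
time: 20.55
tcp_pos: [496.3, 43.0, 87.8]
eef_rot: [[0.107, 0.99, 0.092], [0.728, -0.141, 0.671], [0.678, -0.005, -0.736]]
contact_force: [-11.7, -1.7, 5.4]
opening: -0.0
gripper_force: 5.6
```

Request:
step_arm(
  deltas=[
    {"jaw": 1, "roll": 0, "xyz": [0, 0.001, 0]},
    {"jaw": 1, "roll": 0, "xyz": [0, 0, 0]},
  ],
)

```text
time: 20.75
tcp_pos: [496.4, 43.1, 87.8]
eef_rot: [[0.107, 0.99, 0.09], [0.727, -0.14, 0.672], [0.678, -0.007, -0.735]]
contact_force: [-18.0, -1.9, 9.3]
opening: -0.3
gripper_force: 8.7
```

The tray is at its home stop. I'll back off and go behind pod2.

Request:
step_arm(
  deltas=[
    {"jaw": 1, "roll": 0, "xyz": [0, -0.012, 0]},
    {"jaw": 1, "roll": 0, "xyz": [0.03, 0, -0.033]},
    {"jaw": 1, "roll": 0, "xyz": [0.03, 0, -0.033]},
    {"jaw": 1, "roll": 0, "xyz": [0.03, 0, -0.033]},
  ],
)

```text
time: 21.15
tcp_pos: [486.7, 43.6, 223.3]
eef_rot: [[0.107, 0.99, 0.097], [0.728, -0.144, 0.67], [0.677, -0.001, -0.736]]
contact_force: [1.1, 0.8, 0.1]
opening: 0.0
gripper_force: 0.0
```

```bash
python3 -c "
from h import *
plan([(-258,0,220),(-254,0,58)]);tab()"
```

```text
t 21.15 station tcp [  6.5 172.5 223.3] axes in station
 [[ 0.736  0.015  0.677]
 [ 0.01  -1.     0.011]
 [ 0.677 -0.001 -0.736]] F [ 0.9 -0.9  0.1]
(-258, 0, 220) world [ 615. -245.  220.] tool d [-0.1986  0.1686 -0.1785] rows 7 each [-0.0284  0.0241 -0.0255]
(-254, 0, 58) world [ 616. -241.   58.] tool d [-0.1067  0.0003  0.1219] rows 4 each [-0.0267  0.0001  0.0305]
top tab 92 [-1.000e-01  1.437e+02  1.092e+02] [140.1 147.8]
side tab 61 [  3.6 146.3 109.5] [142.1 149.8]
```

Request:
step_arm(
  deltas=[
    {"jaw": 1, "roll": 0, "xyz": [-0.0284, 0.024, -0.0255]},
    {"jaw": 1, "roll": 0, "xyz": [-0.0284, 0.024, -0.0255]},
    {"jaw": 1, "roll": 0, "xyz": [-0.0284, 0.024, -0.0255]},
    {"jaw": 1, "roll": 0, "xyz": [-0.0284, 0.024, -0.0255]},
    {"jaw": 1, "roll": 0, "xyz": [-0.0284, 0.024, -0.0255]},
  ],
)

```text
time: 21.75
tcp_pos: [578.8, -164.3, 218.6]
eef_rot: [[0.107, 0.99, 0.097], [0.728, -0.144, 0.67], [0.677, -0.001, -0.736]]
contact_force: [0.8, 0.9, 1.7]
opening: -0.4
gripper_force: 0.0
```

Request:
step_arm(
  deltas=[
    {"jaw": 1, "roll": 0, "xyz": [-0.0284, 0.024, -0.0255]},
    {"jaw": 1, "roll": 0, "xyz": [-0.0284, 0.024, -0.0255]},
    {"jaw": 1, "roll": 0, "xyz": [-0.0272, 0, 0.0305]},
    {"jaw": 1, "roll": 0, "xyz": [-0.0272, 0, 0.0305]},
    {"jaw": 1, "roll": 0, "xyz": [0, 0, 0]},
  ],
)

```text
time: 22.25
tcp_pos: [612.6, -242.5, 128.3]
eef_rot: [[0.115, 0.989, 0.089], [0.723, -0.145, 0.676], [0.681, -0.013, -0.732]]
contact_force: [-0.5, 0.8, -0.9]
opening: 0.1
gripper_force: 0.0
```

```bash
python3 -c "
from h import *
plan([(-254,0,58)]);pods()"
```

```text
t 22.25 station tcp [-255.9    2.8  128.3] axes in station
 [[ 0.732  0.014  0.681]
 [ 0.001 -1.     0.02 ]
 [ 0.681 -0.013 -0.732]] F [ 0.7  0.6 -0.9]
(-254, 0, 58) world [ 616. -241.   58.] tool d [-0.0465  0.0038  0.0527] rows 2 each [-0.0232  0.0019  0.0264]
top 439 [[-230.0, -21.0, 69.0], [-208.0, -1.0, 73.0], [-187.0, 21.0, 76.0]]
side 202 [[-228.0, -20.0, 68.0], [-204.0, 3.0, 73.0], [-183.0, 23.0, 76.0]]
```

Request:
step_arm(
  deltas=[
    {"jaw": 1, "roll": 0, "xyz": [-0.0155, 0.0015, 0.0173]},
    {"jaw": 1, "roll": 0, "xyz": [-0.0155, 0.001, 0.0173]},
    {"jaw": 1, "roll": 0, "xyz": [-0.0155, 0, 0.0173]},
    {"jaw": 1, "roll": 0, "xyz": [0, 0, 0]},
  ],
)

```text
time: 22.75
tcp_pos: [615.6, -241.8, 61.9]
eef_rot: [[0.111, 0.99, 0.092], [0.725, -0.144, 0.673], [0.68, -0.008, -0.734]]
contact_force: [-0.1, 0.5, -0.6]
opening: -0.3
gripper_force: 0.0
```

```bash
python3 -c "
from h import *
plan([(-250,0,57)]);pods();print(observe()['joint_pos'])"
```

```text
t 22.75 station tcp [-254.9   -0.    61.9] axes in station
 [[ 0.734  0.015  0.679]
 [ 0.005 -1.     0.016]
 [ 0.68  -0.008 -0.734]] F [ 0.5  0.2 -0.6]
(-250, 0, 57) world [ 616. -237.   57.] tool d [0.0003 0.0001 0.0069] rows 1 each [0.0003 0.0001 0.0069]
top 445 [[-231.0, -21.0, 68.0], [-208.0, -0.0, 73.0], [-187.0, 21.0, 76.0]]
side 206 [[-249.0, -19.0, 68.0], [-204.0, 2.0, 73.0], [-183.0, 24.0, 76.0]]
[-0.68118754  0.8069284   0.91184333  0.64156247  1.80917414 -0.50517822]
```

Request:
step_arm(
  deltas=[
    {"jaw": 1, "roll": 0, "xyz": [0.0005, 0, 0.006]},
    {"jaw": 1, "roll": 0, "xyz": [0.0059, 0, 0.0054]},
    {"jaw": 1, "roll": 0, "xyz": [0.0059, 0, 0.0054]},
    {"jaw": 1, "roll": 0, "xyz": [0.0059, 0, 0.0054]},
    {"jaw": 1, "roll": 0, "xyz": [0.0059, 0, 0.0054]},
  ],
)

```text
time: 23.35
tcp_pos: [622.8, -206.3, 63.2]
eef_rot: [[0.106, 0.99, 0.097], [0.728, -0.144, 0.67], [0.677, -0.001, -0.736]]
contact_force: [-0.0, -0.1, 0.2]
opening: -0.3
gripper_force: 0.1
```

```bash
python3 -c "
from h import *
plan([(-150,0,57)]);pods()"
```

```text
t 23.35 station tcp [-218.6   -1.5   63.2] axes in station
 [[ 0.736  0.015  0.677]
 [ 0.011 -1.     0.011]
 [ 0.677 -0.001 -0.736]] F [-0.1 -0.   0.2]
(-150, 0, 57) world [ 632. -138.   57.] tool d [ 0.0463 -0.0004  0.051 ] rows 2 each [ 0.0232 -0.0002  0.0255]
top 475 [[-222.0, -20.0, 69.0], [-191.0, 1.0, 73.0], [-168.0, 22.0, 76.0]]
side 244 [[-228.0, -17.0, 69.0], [-188.0, 4.0, 73.0], [-162.0, 25.0, 77.0]]
```

Request:
step_arm(
  deltas=[
    {"jaw": 1, "roll": 0, "xyz": [-0.0038, 0, 0.0041]},
    {"jaw": 1, "roll": 0, "xyz": [0.0073, 0, 0.0068]},
    {"jaw": 1, "roll": 0, "xyz": [0.0073, 0, 0.0068]},
    {"jaw": 1, "roll": 0, "xyz": [0.0073, 0, 0.0068]},
    {"jaw": 1, "roll": 0, "xyz": [0.0073, 0, 0.0068]},
  ],
)

```text
time: 23.95
tcp_pos: [628.4, -166.6, 57.0]
eef_rot: [[0.107, 0.99, 0.096], [0.728, -0.144, 0.67], [0.677, -0.001, -0.736]]
contact_force: [-0.0, 0.5, -0.3]
opening: -0.2
gripper_force: 0.1
```

Request:
step_arm(
  deltas=[
    {"jaw": 1, "roll": 0, "xyz": [0.0073, 0, 0.0068]},
    {"jaw": 1, "roll": 0, "xyz": [0.0073, 0, 0.0068]},
    {"jaw": 1, "roll": 0, "xyz": [0.0073, 0, 0.0068]},
    {"jaw": 1, "roll": 0, "xyz": [0.0073, 0, 0.0068]},
    {"jaw": 1, "roll": 0, "xyz": [0.0073, 0, 0.0068]},
  ],
)

```text
time: 24.45
tcp_pos: [635.6, -117.5, 56.6]
eef_rot: [[0.107, 0.99, 0.097], [0.728, -0.144, 0.67], [0.677, -0.001, -0.736]]
contact_force: [-0.7, -0.4, 0.0]
opening: 0.2
gripper_force: 0.1
```

```bash
python3 -c "
from h import *
plan([(-90,0,57)]);pods()"
```

```text
t 24.45 station tcp [-128.9   -0.    56.6] axes in station
 [[ 0.736  0.015  0.677]
 [ 0.01  -1.     0.011]
 [ 0.677 -0.001 -0.736]] F [-0.5  0.6  0. ]
(-90, 0, 57) world [642. -79.  57.] tool d [0.0289 0.0006 0.0261] rows 1 each [0.0289 0.0006 0.0261]
top 511 [[-139.0, -19.0, 69.0], [-103.0, 2.0, 73.0], [-79.0, 24.0, 77.0]]
side 190 [[-141.0, -16.0, 69.0], [-110.0, 4.0, 73.0], [-93.0, 25.0, 77.0]]
```

Request:
step_arm(
  deltas=[
    {"jaw": 1, "roll": 0, "xyz": [0.0073, 0, 0.0068]},
    {"jaw": 1, "roll": 0, "xyz": [0.0073, 0, 0.0068]},
    {"jaw": 1, "roll": 0, "xyz": [0.0073, 0, 0.0068]},
    {"jaw": 1, "roll": 0, "xyz": [0.0073, 0, 0.0068]},
    {"jaw": 1, "roll": 0, "xyz": [0.0073, 0, 0.0068]},
  ],
)

```text
time: 25.05
tcp_pos: [642.7, -68.0, 56.3]
eef_rot: [[0.107, 0.99, 0.096], [0.728, -0.144, 0.67], [0.677, -0.001, -0.736]]
contact_force: [-0.8, -0.1, -0.4]
opening: -0.3
gripper_force: 0.1
```

Request:
step_arm(
  deltas=[
    {"jaw": 1, "roll": 0, "xyz": [0.0055, 0, 0.0051]},
    {"jaw": 1, "roll": 0, "xyz": [0.0055, 0, 0.0051]},
    {"jaw": 1, "roll": 0, "xyz": [0.0055, 0, 0.0051]},
    {"jaw": 1, "roll": 0, "xyz": [0.0044, 0, 0.0041]},
  ],
)

```text
time: 25.45
tcp_pos: [646.8, -40.1, 56.2]
eef_rot: [[0.107, 0.99, 0.096], [0.728, -0.144, 0.67], [0.677, -0.001, -0.736]]
contact_force: [0.1, -0.2, 1.1]
opening: -0.2
gripper_force: 0.1
```

```bash
python3 foil.py
```

```text
seed 159.9271 blob h,w 384 512 row,col 192.0 256.0 ratio 0.75
 tilt 0 [ 53.3  62.7 159.  259. ] ratio 0.85
 tilt 5 [ 50.5  63.4 157.4 259. ] ratio 0.797
 tilt 10 [ 47.2  64.1 155.7 259.1] ratio 0.737
 tilt 15 [ 43.4  64.8 154.  259.1] ratio 0.67
t 25.5 station tcp [-49.9   1.3  56.2] axes in station
 [[ 0.736  0.016  0.677]
 [ 0.011 -1.     0.012]
 [ 0.677 -0.001 -0.736]] F [ 0.6 -0.9 -0.2]
(-32, 0, 57) world [651. -22.  57.] tool d [0.0137 0.0016 0.0115] rows 1 each [0.0137 0.0016 0.0115]
```

Request:
step_arm(
  deltas=[
    {"jaw": 1, "roll": 0, "xyz": [0.0033, 0.001, 0.0037]},
    {"jaw": 1, "roll": 0, "xyz": [0.0037, 0, 0.0034]},
    {"jaw": 1, "roll": 0, "xyz": [0.003, 0, 0.0031]},
    {"jaw": 1, "roll": 0, "xyz": [0.003, 0, 0.0027]},
    {"jaw": 1, "roll": 0, "xyz": [0.0022, 0, 0.0023]},
  ],
)

```text
time: 26.0
tcp_pos: [650.9, -19.3, 55.3]
eef_rot: [[0.107, 0.99, 0.097], [0.728, -0.144, 0.67], [0.677, -0.001, -0.736]]
contact_force: [-0.1, -0.3, 0.8]
opening: 0.2
gripper_force: 0.1
```

Request:
step_arm(
  deltas=[
    {"jaw": 1, "roll": 0, "xyz": [0.0015, 0, 0.0014]},
    {"jaw": 1, "roll": 0, "xyz": [0, 0, 0]},
  ],
)

```text
time: 26.2
tcp_pos: [651.1, -17.3, 55.2]
eef_rot: [[0.107, 0.99, 0.096], [0.728, -0.144, 0.67], [0.677, -0.001, -0.736]]
contact_force: [-0.5, 0.3, -0.5]
opening: -0.1
gripper_force: 0.0
```

```bash
python3 foil.py;python3 sidef.py
```

```text
seed 183.2604 blob h,w 42 64 row,col 179.0 253.0 ratio 0.656
 tilt 0 [ 60.4  67.  192.1 257.5] ratio 0.903
 tilt 5 [ 58.2  67.7 190.8 257.5] ratio 0.859
 tilt 10 [ 55.4  68.5 189.5 257.5] ratio 0.808
 tilt 15 [ 52.1  69.4 188.  257.5] ratio 0.75
t 26.25 station tcp [-27.7   0.5  55.3] axes in station
 [[ 0.736  0.015  0.677]
 [ 0.01  -1.     0.011]
 [ 0.677 -0.001 -0.736]] F [-0.5  0.1  1.2]
(-32, 0, 57) world [651. -22.  57.] tool d [-0.002   0.0004 -0.0042] rows 1 each [-0.002   0.0004 -0.0042]
side blob h,w 15.125 17.0 centre 194.9375 250.75 ratio 0.89
 tilt 0 [ 13.3  18.4 193.7 249. ] ratio 0.723
 tilt 5 [ 14.3  18.4 193.1 249. ] ratio 0.776
 tilt 10 [ 15.2  18.4 192.4 249. ] ratio 0.827
 tilt 15 [ 16.   18.4 191.8 249. ] ratio 0.872
```

Request:
step_arm(
  deltas=[
    {"jaw": 1, "roll": 0, "xyz": [0.0011, 0, 0.0012]},
    {"jaw": 1, "roll": 0, "xyz": [0.0009, 0, 0.0012]},
    {"jaw": 1, "roll": 0, "xyz": [0.0007, 0, 0.0008]},
    {"jaw": 1, "roll": 0, "xyz": [0, 0, 0]},
  ],
)

```text
time: 26.75
tcp_pos: [651.6, -13.5, 54.6]
eef_rot: [[0.107, 0.99, 0.096], [0.728, -0.144, 0.67], [0.677, -0.001, -0.736]]
contact_force: [-0.3, -0.6, -1.0]
opening: 0.0
gripper_force: 0.0
```

```bash
python3 foil.py;python3 sidef.py
```

```text
seed 179.6354 blob h,w 45 65 row,col 180.5 253.5 ratio 0.692
 tilt 0 [ 61.9  68.  197.8 257.5] ratio 0.912
 tilt 5 [ 59.8  68.8 196.6 257.5] ratio 0.87
 tilt 10 [ 57.1  69.6 195.3 257.5] ratio 0.821
 tilt 15 [ 53.9  70.5 193.9 257.5] ratio 0.764
t 26.8 station tcp [-23.7   0.6  54.6] axes in station
 [[ 0.736  0.015  0.677]
 [ 0.01  -1.     0.011]
 [ 0.677 -0.001 -0.736]] F [-0.7 -0.5 -0.2]
(-32, 0, 57) world [651. -22.  57.] tool d [-0.0045  0.0005 -0.0074] rows 1 each [-0.0045  0.0005 -0.0074]
side blob h,w 15.25 17.0 centre 196.125 250.125 ratio 0.897
 tilt 0 [ 13.3  18.4 193.7 249. ] ratio 0.723
 tilt 5 [ 14.3  18.4 193.1 249. ] ratio 0.776
 tilt 10 [ 15.2  18.4 192.4 249. ] ratio 0.827
 tilt 15 [ 16.   18.4 191.8 249. ] ratio 0.872
```

Request:
step_arm(
  deltas=[
    {"jaw": 1, "roll": 0, "xyz": [-0.005, 0, -0.0046]},
    {"jaw": 1, "roll": 0, "xyz": [-0.005, 0, -0.0046]},
    {"jaw": 1, "roll": 0, "xyz": [0, 0, 0]},
  ],
)

```text
time: 27.2
tcp_pos: [649.8, -28.2, 54.8]
eef_rot: [[0.108, 0.989, 0.098], [0.728, -0.145, 0.67], [0.677, -0.001, -0.736]]
contact_force: [0.1, 0.4, -0.5]
opening: 0.1
gripper_force: 0.0
```

```bash
python3 foil.py;python3 sidef.py|head -1
```

```text
seed 186.8125 blob h,w 54 62 row,col 177.0 253.0 ratio 0.871
 tilt 0 [ 57.1  65.2 175.2 256.9] ratio 0.876
 tilt 5 [ 54.6  65.9 173.7 256.9] ratio 0.828
 tilt 10 [ 51.5  66.7 172.2 256.9] ratio 0.772
 tilt 15 [ 47.9  67.5 170.6 256.9] ratio 0.709
t 27.25 station tcp [-38.    0.2  54.8] axes in station
 [[ 0.736  0.014  0.677]
 [ 0.009 -1.     0.01 ]
 [ 0.677 -0.001 -0.736]] F [-0.  0.  0.]
(-32, 0, 57) world [651. -22.  57.] tool d [0.006  0.0003 0.0024] rows 1 each [0.006  0.0003 0.0024]
side blob h,w 6.375 10.375 centre 197.3125 250.6875 ratio 0.614
```

It dropped flat as soon as the fingers backed off. Retracting fully and checking.

Request:
step_arm(
  deltas=[
    {"jaw": 1, "roll": 0, "xyz": [-0.024, 0, -0.022]},
    {"jaw": 1, "roll": 0, "xyz": [-0.024, 0, -0.022]},
    {"jaw": 1, "roll": 0, "xyz": [0.02, 0, -0.022]},
    {"jaw": 1, "roll": 0, "xyz": [0.03, 0, -0.033]},
    {"jaw": 1, "roll": 0, "xyz": [0.03, 0, -0.033]},
  ],
)

```text
time: 27.85
tcp_pos: [640.0, -92.1, 174.3]
eef_rot: [[0.108, 0.99, 0.096], [0.728, -0.144, 0.671], [0.678, -0.003, -0.736]]
contact_force: [0.4, -0.2, 0.6]
opening: -0.0
gripper_force: 0.0
```

Request:
step_arm(
  deltas=[
    {"jaw": 1, "roll": 0, "xyz": [0.03, 0, -0.033]},
    {"jaw": 1, "roll": 0, "xyz": [0, 0, 0]},
    {"jaw": 1, "roll": 0, "xyz": [0, 0, 0]},
  ],
)

```text
time: 28.15
tcp_pos: [640.8, -92.3, 219.4]
eef_rot: [[0.105, 0.99, 0.098], [0.729, -0.144, 0.669], [0.676, 0.002, -0.737]]
contact_force: [0.2, 0.5, -1.2]
opening: -0.2
gripper_force: 0.0
```

```bash
python3 foil.py;python3 sidef.py|head -1;python3 -c "
from h import *
tab()
w=read_camera('wrist');s=read_camera('side');t=read_camera('top')
a=cv2.resize(w['frame'][60:300,120:440],(480,360),interpolation=cv2.INTER_CUBIC);b=cv2.resize(s['frame'][165:225,215:295],(320,240),interpolation=cv2.INTER_CUBIC)
b=cv2.copyMakeBorder(b,0,120,0,0,0)
d=cv2.resize(t['frame'][110:290,160:430],(345,230));d=cv2.copyMakeBorder(d,0,0,0,455,0)
cv2.imwrite('pics/w7.png',np.vstack([np.hstack([a,b]),d])[:,:,::-1])"
```

```text
seed 205.1875 blob h,w 27 29 row,col 194.5 254.5 ratio 0.931
 tilt 0 [ 28.6  31.5 193.  256. ] ratio 0.905
 tilt 5 [ 27.4  31.7 192.4 256. ] ratio 0.864
 tilt 10 [ 26.   31.9 191.7 256. ] ratio 0.815
 tilt 15 [ 24.4  32.1 191.1 256. ] ratio 0.76
t 28.2 station tcp [-103.2   -0.6  217.4] axes in station
 [[ 0.736  0.015  0.677]
 [ 0.01  -1.     0.012]
 [ 0.677 -0.002 -0.736]] F [-0.2  0.2 -1.2]
(-32, 0, 57) world [651. -22.  57.] tool d [-0.0562  0.0008  0.1662] rows 4 each [-0.014   0.0002  0.0416]
side blob h,w 5.75 8.625 centre 197.5 251.1875 ratio 0.667
top tab 92 [ -0.4 143.7 109.2] [140.1 147.6]
side tab 63 [  1.3 146.2 109.8] [142.5 150. ]
```

View pics/w7.png

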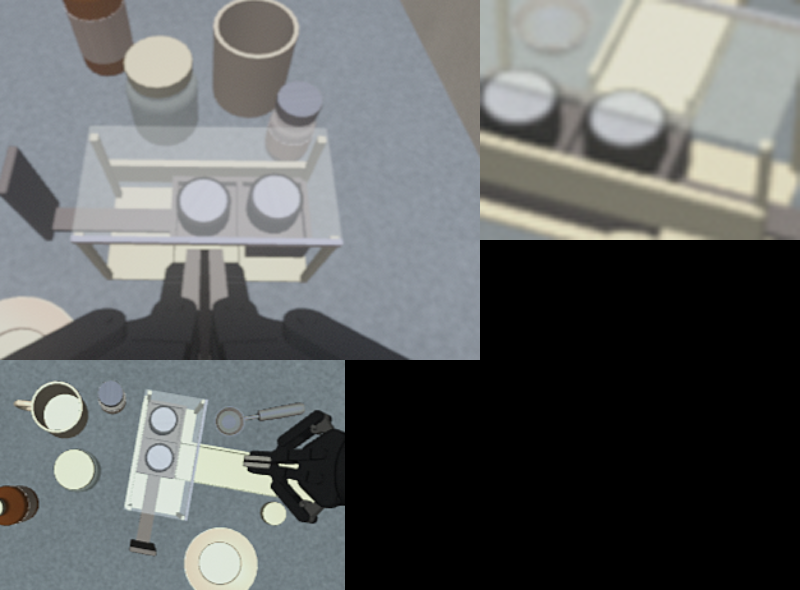

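Both pods lie flat in their pockets, the tab is at the home position, and the bystanders have not moved.

```bash
python3 -c "
from bench import hand_in
print(hand_in())"
```

```text
the job is handed in; nothing more can be done
None
```

The job is handed in: one pod lies flat in each pocket, the tray is at its home stop, the other things on the counter look unmoved, and it took about 28 s of the 72 s allowed.

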